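# Put the piled microscope accessories back on their plates

### The job

The microscope accessories have been left in one pile: an eyepiece on a porcelain block on a lens cell on a slide box. Take the pile apart and set each piece upright in the middle of the white plate whose black footprint has its shape and size, with the block and the slide box squared up with their footprints. Put everything down gently, do not drop or tip anything, and leave the glass dish and the dropper bottle where they are.

Things in the scene. Friction and masses are not known exactly. Their poses are not given: they have to be found in the camera images.
- slidebox_mid (a point): closed grey slide box with a dark seam, 80 (x) x 60 (y) x 34 (z) mm, about 180 g, rigid; the lowest piece of the pile, standing on the bench. Point at its centre, 17 mm above its underside; x along its long side, z up
- lenscell_mid (a point): round black lens cell (flat disc with a steel band round its side and a glass face), 58 mm in diameter, 26 mm high, about 150 g; lies on the slide box. Point at its centre, 13 mm above its underside, z up, turned anyhow
- block_mid (a point): square white porcelain block with a small round well in its top, 40 x 40 x 22 mm high, about 85 g; lies on the lens cell. Point at its centre, 11 mm above its underside, x and y along its sides, z up
- eyepiece_mid (a point): microscope eyepiece standing upright: black round body 30 mm in diameter and 30 mm high, above it a steel barrel 23 mm in diameter and 16 mm high (46 mm in all), about 80 g; top of the pile, on the porcelain block. Point at its centre, 23 mm above its underside, z up, turned anyhow
- slidebox_place: fixed white plate 92 x 92 mm, 4 mm thick, flat on the bench, with a flush black footprint in its middle: a rectangle 80 x 60 mm. Origin at the centre of its underside (z = 0; its top is at z = 4 mm), z up, x and y along the plate's edges, x along the rectangle's long side. The five spots of the bench taken by the four plates and the pile are shuffled, and each plate is turned up to 0.5 rad
- lenscell_place: fixed white plate 92 x 92 mm, 4 mm thick, flat on the bench, with a flush black footprint in its middle: a large circle, 58 mm in diameter. Origin at the centre of its underside (z = 0; its top is at z = 4 mm), z up, x and y along the plate's edges. The five spots of the bench taken by the four plates and the pile are shuffled, and each plate is turned up to 0.5 rad
- block_place: fixed white plate 92 x 92 mm, 4 mm thick, flat on the bench, with a flush black footprint in its middle: a square 40 x 40 mm, squared to the plate. Origin at the centre of its underside (z = 0; its top is at z = 4 mm), z up, x and y along the plate's edges. The five spots of the bench taken by the four plates and the pile are shuffled, and each plate is turned up to 0.5 rad
- eyepiece_place: fixed white plate 92 x 92 mm, 4 mm thick, flat on the bench, with a flush black footprint in its middle: a small circle, 30 mm in diameter. Origin at the centre of its underside (z = 0; its top is at z = 4 mm), z up, x and y along the plate's edges. The five spots of the bench taken by the four plates and the pile are shuffled, and each plate is turned up to 0.5 rad
- dish: bystander: closed round glass culture dish, 60 mm in diameter, 16 mm high, loose, on the far right of the plates. Origin at the centre of its underside
- dropper: bystander: small amber dropper bottle with a black cap, 30 mm in diameter, 65 mm high, loose, standing on the far left of the plates. Origin at the centre of its underside
There are look-alikes about, which are no part of the job. Leave any blue or yellow look-alike of the part that bears lenscell_mid alone.

How it is judged:
At the end, for the whole second after the job is handed in: Each piece stands upright (within 7 degrees) on its own plate, centre within 12 mm of the plate's centre, height right within 4 mm; box and block squared with their footprints within 15 degrees (either end or any side first); all released and at rest (horizontal distance between slidebox_mid and slidebox_place below 0.012 m and z of slidebox_mid in the frame of slidebox_place between 0.017 and 0.025 m and angle between each of slidebox_mid, lenscell_mid, block_mid, eyepiece_mid's own z axis and vertical below 0.12 rad and linear speed of each of slidebox, lenscell, block, eyepiece below 0.02 m/s and horizontal distance between lenscell_mid and lenscell_place below 0.012 m and z of lenscell_mid in the frame of lenscell_place between 0.013 and 0.021 m and horizontal distance between block_mid and block_place below 0.012 m and z of block_mid in the frame of block_place between 0.011 and 0.019 m and horizontal distance between eyepiece_mid and eyepiece_place below 0.012 m and z of eyepiece_mid in the frame of eyepiece_place between 0.023 and 0.031 m and angle between the x axis of slidebox_mid and the x axis of slidebox_place, either way round below 0.26 rad and (angle between the x axis of block_mid and the x axis of block_place, either way round below 0.26 rad or angle between the x axis of block_mid and the y axis of block_place, either way round below 0.26 rad)); the robot touches nothing.
It fails at once if a piece is dropped or thrown (moves faster than 0.7 m/s while the fingers do not hold it) ((linear speed of slidebox above 0.7 m/s and contact force between the fingers and slidebox below 0.05 N) or (linear speed of lenscell above 0.7 m/s and contact force between the fingers and lenscell below 0.05 N) or (linear speed of block above 0.7 m/s and contact force between the fingers and block below 0.05 N) or (linear speed of eyepiece above 0.7 m/s and contact force between the fingers and eyepiece below 0.05 N)).
It fails at once if a piece is tipped over (more than 35 degrees) (angle between any of slidebox_mid, lenscell_mid, block_mid, eyepiece_mid's own z axis and vertical above 0.61 rad).
It fails at once if the glass culture dish is displaced by more than 25 mm (distance of dish from where it was at the start of the episode above 0.025 m).
It fails at once if the dropper bottle is displaced by more than 25 mm (distance of dropper from where it was at the start of the episode above 0.025 m).
It also fails if it takes over 112 s, if anything falls off the work surface, if the arm or the gripper's body presses on something with over 40 N, if the wrist force passes 120 N, or if a joint passes its speed limit or range.

### The arm

A 7-joint arm with a two-finger parallel gripper is mounted at the origin on the work surface. World frame = base frame: x ahead of the robot, y to its left, z up, the work surface at z = 0. Lengths are in m, angles in rad, forces in N, time in s.
With the tool pointing down it reaches from about 0.425 to 0.825 m from the base axis. Payload 3.6 kg.
Tool frame: the origin (TCP) lies midway between the tips of the shut fingers; the grasp point (between the pads) lies 19 mm behind it; y points along the fingers, x is the direction in which the jaws open and shut, and the axes are right-handed (so a half turn about y gives the same grasp; the last joint's range is limited). The gripper opens to 85 mm and grips with 20 to 120 N. Pads are 22 mm wide; open, the fingers measure 114 mm over their backs; the gripper's body (76 mm by 85 mm) begins 54 mm behind the grasp point. The pads swing forward as they close: fully open they stand 13 mm farther back than shut.
Start: joints at [1.075, 0.615, -0.013, 1.423, 0.008, 1.103, -0.04], TCP at [0.294, -0.58, 0.231] pointing down, gripper open.
Joint ranges: [-3.12, 3.12], [-0.3, 2.06], [-1.34, 1.32], [0.26, 2.42], [-1.36, 4.5], [0.01, 1.98], [-2.84, 2.84]. Speed limits (rad/s): [2.79, 2.79, 3.14, 3.14, 3.14, 3.14, 3.14].

### API

Orientations are given as a 3x3 rotation matrix whose columns are the frame's x, y, z axes.
In Python, from station import monitor, vision, bot gives the robot as it stands.
- The arm moves only by the tool carry_out, never from a script. Its argument "motion" is a list of rows, each a list of 7 numbers: the turn, a rotation vector about the world's x, y, z in rad, then the shift along the world's x, y, z in m, then the opening in per cent of the stroke, from 0 (shut) to 100 (fully open). A call has 1 to 5 rows; each row shifts and turns the pose as measured when the row begins; what a row does not reach is not made up. A row lasts 1/10 s, in which the tool goes at most 50 mm and 8.59 degrees, less where a joint would pass 70% of its speed; a pose out of reach is approached as far as the arm can. A call with a gripper value outside its range is refused whole. The fingers move at their own pace and stop on an object; "grip_force" is the grip in N (left out, the last holds). Time passes only in rows, so rows that do not move let the fingers close. It gives the time, the measured TCP pose, the force and the opening at its end, in the units of the state.
- monitor.observe(): the state, without advancing time (a new reading comes with each control period).
- vision.get_image(name): name is "side" or "top" or "wrist"; returns the picture (400x640x3 uint8, blue, green, red); there is no depth.
- vision.camera_params(name): a dict with "fx", "fy", "cx", "cy" (pixels), "dist_coeffs" ([k1, k2, p1, p2, k3] as OpenCV has them; the pictures are not rectified), "eye" and "rotation" of the camera in the world. Camera axes: x right, y up, looking along -z (the intrinsics and any distortion apply to the point x, -y, -z); pixel columns grow to the right and rows downward; lengths in m; the calibration is good to about 2 mm. A picture is of the moment at which its call begins: read the wrist's pose just before it. camera_params takes no time and is no camera call; for the wrist camera it gives the pose at the moment of the call.
- bot.close_job(): hands the job in, once; it reports no verdict.
The state is a dict: "time": time; "qpos": joint angles; "dq": joint speeds; "tau": joint torques, N m; "tool_pos": TCP position; "tool_rot": TCP orientation; "ft_force": force on the tool from outside, world axes, zero at the start; "wrist_torque": the same for the moment, N m; "opening": opening from 0.0 (shut) to 1.0 (fully open).
Only numpy, scipy, OpenCV 4.12 (cv2) and the standard library are available. Lean on these libraries where they do the work, as an engineer would, in place of code of your own. Each camera call takes 0.05 s, during which the arm holds its last target.

## Working session

There is one attempt and no reset: what is moved stays moved. The work goes in short steps, Python scripts to look and compute and a tool call to move; the robot and the scene stay as the last step left them, time stands still between calls to the robot, and variables do not carry over. Pictures are saved under pics/ and viewed, and the job is handed in when it is done.

Besides the shell and the picture viewer there is one more tool, called after "Call:" by a JSON object that holds its "method" and its "body", one argument or row to a line. carry_out: Moves the arm, as the interface text tells. Its arguments: {"type":"object","properties":{"motion":{"type":"array"},"grip_force":{"type":"number"}},"required":["motion"]}

```bash
ls; mkdir -p pics; python3 - <<'E'
from station import monitor, vision, bot
import cv2
s=monitor.observe(); print(s)
for n in ["side","top","wrist"]:
    print(n,vision.camera_params(n)); cv2.imwrite(f"pics/{n}0.png",vision.get_image(n))
E
```

```text
pics
{'time': 0.0, 'qpos': array([ 1.07449047,  0.61592422, -0.01260153,  1.42493016,  0.00809632,
        1.10338472, -0.04040161]), 'dq': array([-0.00084411, -0.00172899,  0.00117446,  0.00024179,  0.0011419 ,
       -0.00013471, -0.00079428]), 'tau': array([-7.27597421e-05, -4.69207728e+01,  2.59186300e-01, -1.71030951e+01,
        9.99005599e-03,  9.63246392e-03,  2.60421444e-05]), 'tool_pos': array([ 0.29391457, -0.57888506,  0.23012458]), 'tool_rot': array([[ 4.52757392e-01, -1.21394765e-03,  8.91632924e-01],
       [-8.91629971e-01,  2.29498433e-03,  4.52759017e-01],
       [-2.59590934e-03, -9.99996630e-01, -4.33209886e-05]]), 'ft_force': array([0.50335065, 0.25447469, 0.10580325]), 'wrist_torque': array([-0.00737018, -0.02364187,  0.04081167]), 'opening': 0.9992167208711552}
side {'fx': 441.76940429946046, 'fy': 441.76940429946046, 'cx': 321.73992635585586, 'cy': 193.73936759248247, 'dist_coeffs': array([-0.10573318,  0.        ,  0.        ,  0.        ,  0.        ]), 'eye': array([ 0.49494403, -0.67294576,  0.85209947]), 'rotation': array([[ 0.98585305,  0.12663758, -0.10
[... 224 characters left out ...]
ffs': array([0.02506002, 0.        , 0.        , 0.        , 0.        ]), 'eye': array([ 0.38272692, -0.01486523,  1.17207622]), 'rotation': array([[ 0.03852026,  0.97747227, -0.20751904],
       [-0.9992429 ,  0.03881468, -0.00265431],
       [ 0.00546028,  0.20746418,  0.97822738]])}
wrist {'fx': 316.53435321015775, 'fy': 316.53435321015775, 'cx': 319.41244705175353, 'cy': 199.06822514972438, 'dist_coeffs': array([-0.04477618,  0.        ,  0.        ,  0.        ,  0.        ]), 'eye': array([ 0.36455537, -0.54241531,  0.37324882]), 'rotation': array([[ 0.45226936,  0.84785338,  0.27676177],
       [-0.891878  ,  0.43079719,  0.13772219],
       [-0.00245997, -0.30912526,  0.95101815]])}
```

View pics/side0.png

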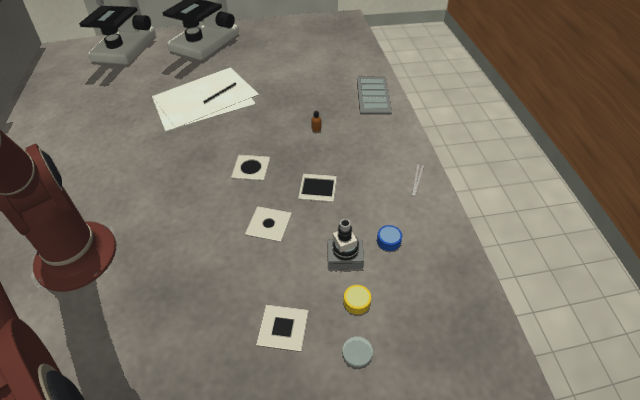

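View pics/top0.png

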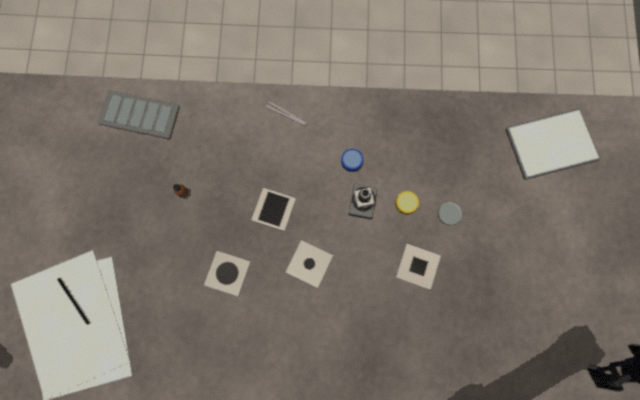

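View pics/wrist0.png

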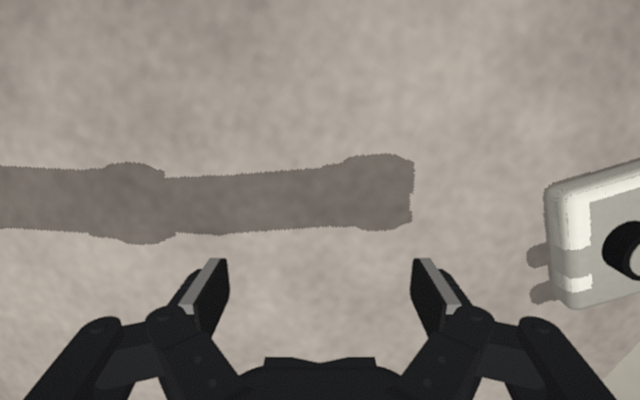

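Side view: plates are the large circle (250,167), rectangle (318,187), small circle (268,223) and square (283,327). The pile is at (345,245). Look-alikes of the lens cell are the blue disc (390,237) and the yellow disc (358,299); the real cell is the black disc inside the pile. The dish is at (358,352) and the dropper at (316,123).

```bash
cat > h.py <<'E'
from station import monitor, vision, bot
import cv2, numpy as np
def K(p): return np.array([[p['fx'],0,p['cx']],[0,p['fy'],p['cy']],[0,0,1.]])
def toz(uv,p,z):
    uv=np.asarray(uv,float).reshape(-1,1,2)
    n=cv2.undistortPoints(uv,K(p),p['dist_coeffs']).reshape(-1,2)
    d=np.c_[n[:,0],-n[:,1],-np.ones(len(n))]@np.array(p['rotation']).T
    e=np.array(p['eye']); t=(z-e[2])/d[:,2]
    return e+d*t[:,None]
def proj(P,p):
    P=np.asarray(P,float).reshape(-1,3)
    c=(P-p['eye'])@np.array(p['rotation']); c=c*[1,-1,-1]
    return cv2.projectPoints(c.reshape(-1,1,3),np.zeros(3),np.zeros(3),K(p),p['dist_coeffs'])[0].reshape(-1,2)
def plates(img,p,seeds):
    g=img.min(2)
    for n,(u,v) in seeds.items():
        m=((g>150)*255).astype(np.uint8)
        cs,_=cv2.findContours(m,cv2.RETR_EXTERNAL,cv2.CHAIN_APPROX_NONE)
        for c in cs:
            if cv2.contourArea(c)>300 and cv2.pointPolygonTest(c,(u,v),False)>=0:
                w=toz(c.reshape(-1,2),p,.004)[:,:2]
                r=cv2.minAreaRect((w*1000).astype(np.float32))
                mm=np.zeros_like(m); cv2.drawContours(mm,[c],-1,255,-1)
                k=(mm>0)&(g<90); ys,xs=np.nonzero(k)
                wb=toz(np.c_[xs,ys],p,.004)[:,:2]
                rb=cv2.minAreaRect((wb*1000).astype(np.float32))
                print(n,'plate',np.round(r[0],1),np.round(r[1],1),round(r[2],1),'foot',np.round(wb.mean(0)*1000,1),np.round(rb[1],1),round(rb[2],1))
E
python3 - <<'E'
from h import *
S=cv2.imread('pics/side0.png');T=cv2.imread('pics/top0.png')
ps=vision.camera_params('side');pt=vision.camera_params('top')
print('side');plates(S,ps,dict(lens=(250,167),box=(318,187),eye=(268,223),block=(283,327)))
print('top');plates(T,pt,dict(lens=(227,273),box=(274,208),eye=(309,264),block=(419,266)))
for n,us,ut,z in [('blue',(390,234),(352,159),.026),('yel',(358,296),(407,201),.026),('dish',(358,349),(450,212),.016),('eyetop',(345.5,222),(365,193),.128)]:
    print(n,np.round(toz(us,ps,z),3),np.round(toz(ut,pt,z),3))
cv2.imwrite('pics/c1.png',np.hstack([cv2.resize(S[205:285,300:400],None,fx=4,fy=4,interpolation=2),cv2.resize(T[165:235,325:425],(400,280),interpolation=2)[:,:].repeat(1,0) if 0 else cv2.resize(T[155:235,325:425],None,fx=4,fy=4,interpolation=2)]))
E
```

```text
side
lens plate [443.5 229.6] [90.6 89.6] 74.3 foot [443.7 229.3] [52.  53.4] 28.5
box plate [614.4 121.8] [91.4 90.2] 73.9 foot [614.6 121. ] [57.5 78.3] 73.7
eye plate [475.   21.7] [91.1 90.8] 66.7 foot [475.1  20.9] [25.9 24.7] 84.6
block plate [ 479.6 -258.1] [91.4 91.7] 72.5 foot [ 479.2 -257.7] [38.9 38.3] 72.5
top
lens plate [440.8 225.3] [86.9 86.8] 74.8 foot [441.1 225.3] [53.1 53.1] 4.5
eye plate [473.   17.6] [86.9 88. ] 67.1 foot [472.8  17.8] [22.8 25.6] 2.2
block plate [ 477.6 -260.8] [87.2 86.9] 72.1 foot [ 477.3 -261.2] [37.3 37.4] 73.6
blue [[ 0.754 -0.08   0.026]] [[ 0.749 -0.084  0.026]]
yel [[ 0.644 -0.226  0.026]] [[ 0.641 -0.229  0.026]]
dish [[ 0.62  -0.336  0.016]] [[ 0.619 -0.342  0.016]]
eyetop [[ 0.638 -0.106  0.128]] [[ 0.633 -0.111  0.128]]
```

View pics/c1.png

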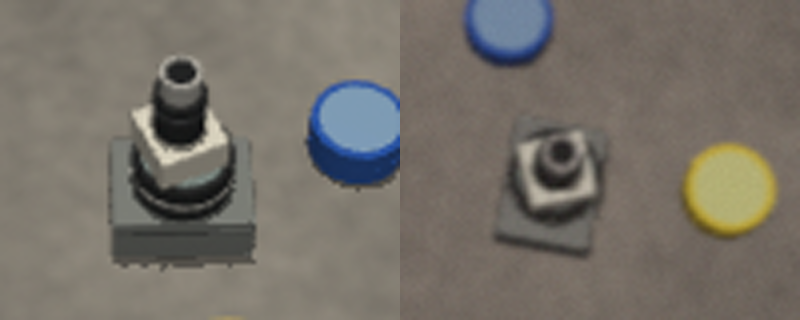

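Call:
{"method": "carry_out", "body": {
  "motion": [
    [0, 0, -0.05, 0.027, 0.036, 0.012, 100],
    [0, 0, -0.05, 0.027, 0.036, 0.012, 100],
    [0, 0, -0.05, 0.027, 0.036, 0.012, 100],
    [0, 0, -0.05, 0.027, 0.036, 0.012, 100],
    [0, 0, -0.05, 0.027, 0.036, 0.012, 100]
  ]
}}

```text
time: 0.65
tool_pos: [0.4217, -0.3991, 0.2868]
tool_rot: [[0.189, -0.011, 0.982], [-0.982, 0.007, 0.189], [-0.009, -1.0, -0.01]]
ft_force: [1.0, -1.4, 0.2]
opening: 0.998
```

Call:
{"method": "carry_out", "body": {
  "motion": [
    [0, 0, -0.05, 0.027, 0.036, 0.012, 100],
    [0, 0, -0.05, 0.027, 0.036, 0.012, 100],
    [0, 0, -0.05, 0.027, 0.036, 0.012, 100],
    [0, 0, -0.05, 0.027, 0.036, 0.012, 100],
    [0, 0, -0.05, 0.027, 0.036, 0.012, 100]
  ]
}}

```text
time: 1.15
tool_pos: [0.56, -0.2103, 0.3482]
tool_rot: [[-0.071, -0.012, 0.997], [-0.997, 0.011, -0.071], [-0.01, -1.0, -0.012]]
ft_force: [0.7, -1.0, -0.7]
opening: 1.0
```

Call:
{"method": "carry_out", "body": {
  "motion": [
    [0, 0, -0.05, 0.027, 0.036, 0, 100],
    [0, 0, -0.05, 0.027, 0.036, 0, 100],
    [0, 0, 0, 0.02, 0.025, 0, 100],
    [0, 0, 0, 0, 0, 0, 100],
    [0, 0, 0, 0, 0, 0, 100]
  ]
}}

```text
time: 1.65
tool_pos: [0.6401, -0.0982, 0.3476]
tool_rot: [[-0.16, -0.009, 0.987], [-0.987, 0.017, -0.16], [-0.015, -1.0, -0.012]]
ft_force: [0.0, 0.1, 0.3]
opening: 0.997
```

```bash
cat > w.py <<'E'
import sys
from h import *
import pickle
n=sys.argv[1]
s=monitor.observe(); p=vision.camera_params('wrist'); im=vision.get_image('wrist')
cv2.imwrite(f'pics/{n}.png',im); pickle.dump((s,p),open(f'pics/{n}.pkl','wb'))
print(np.round(s['tool_pos'],4),'jawyaw',np.round(np.degrees(np.arctan2(*s['tool_rot'][[1,0],0])),2),'f',np.round(s['ft_force'],1),'op',round(s['opening'],3),'t',s['time'],'q',np.round(s['qpos'],2))
print(np.round(p['eye'],4))
E
python3 w.py w1
```

```text
[ 0.6401 -0.0982  0.3476] jawyaw -99.22 f [0.  0.1 0.3] op 0.997 t 1.65 q [ 0.09  0.55  0.07  1.22 -0.05  1.39 -1.58]
[ 0.7194 -0.1123  0.4896]
```

View pics/w1.png

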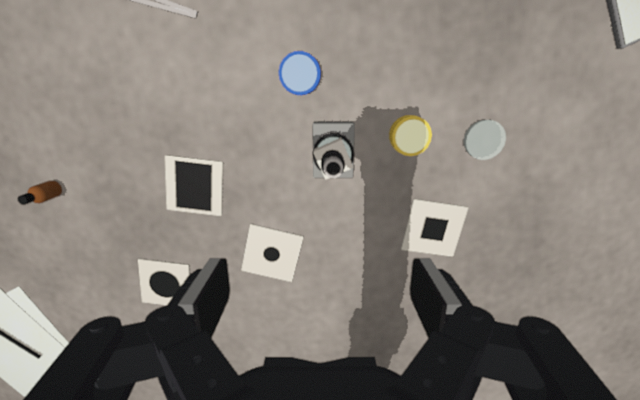

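The wrist view shows the pile at (333,150), blue at (300,73), yellow at (411,135), and the plates. I'll measure from it next.

```bash
python3 - <<'E'
from h import *
import pickle
W=cv2.imread('pics/w1.png'); s,p=pickle.load(open('pics/w1.pkl','rb'))
plates(W,p,dict(box=(194,208),eye=(271,270),block=(435,245)))
for n,u,z in [('blue',(300,71),.026),('yel',(411,132),.026),('dish',(485,138),.016),('eyetop',(333,157),.128)]: print(n,np.round(toz(u,p,z),3))
cv2.imwrite('pics/c2.png',cv2.resize(W[110:190,295:375],(640,640),interpolation=2)[:600])
E
```

```text
box plate [612.5 119.9] [93.6 93.7] 73.9 foot [613.1 119.6] [56.5 76.6] 73.9
eye plate [473.  20.] [94.6 94.4] 66.6 foot [472.7  20. ] [24.8 23.3] 81.3
block plate [ 476.9 -259.4] [93.5 94.2] 72.6 foot [ 477.2 -259.5] [36.6 36.4] 73.0
blue [[ 0.753 -0.084  0.026]]
yel [[ 0.646 -0.227  0.026]]
dish [[ 0.619 -0.339  0.016]]
eyetop [[ 0.648 -0.111  0.128]]
```

View pics/c2.png

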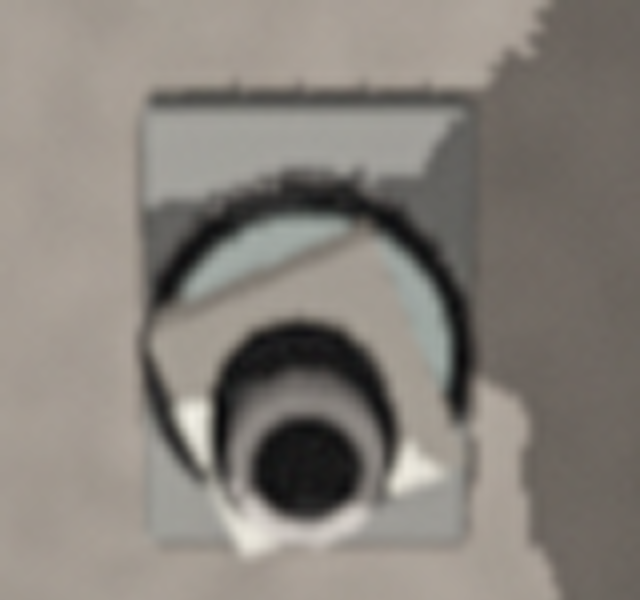

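```bash
cat > m.py <<'E'
from h import *
import pickle
def crop(n,x0,y0,w,f,out):
    W=cv2.imread(f'pics/{n}.png'); cv2.imwrite(f'pics/{out}.png',cv2.resize(W[y0:y0+int(w*.75),x0:x0+w],None,fx=f,fy=f,interpolation=2))
def pts(n,x0,y0,f,P,z):
    s,p=pickle.load(open(f'pics/{n}.pkl','rb'))
    return toz(np.array(P,float)/f+[x0-.5,y0-.5],p,z)
def rect(w):
    r=cv2.minAreaRect((w[:,:2]*1000).astype(np.float32)); return np.round(r[0],1),np.round(r[1],1),round(r[2],1)
E
python3 - <<'E'
from m import *
a=('w1',295,110,8)
print('eye',pts(*a,[(305,468)],.128))
w=pts(*a,[(145,105),(470,105),(466,545),(150,545)],.034);print('box',w,w.mean(0),rect(w))
w=pts(*a,[(150,325),(370,235),(460,475),(240,555)],.082);print('blk',w,w.mean(0),rect(w))
S=cv2.imread('pics/side0.png');T=cv2.imread('pics/top0.png')
ps=vision.camera_params('side');pt=vision.camera_params('top')
print(toz((300+181/4-.5,205+70/4-.5),ps,.128),toz((325+162/4-.5,155+153/4-.5),pt,.128))
E
```

```text
eye [[ 0.63497396 -0.10861358  0.128     ]]
box [[ 0.68215283 -0.08953487  0.034     ]
 [ 0.67309057 -0.14598381  0.034     ]
 [ 0.5939149  -0.13499057  0.034     ]
 [ 0.60309381 -0.07706751  0.034     ]] [ 0.63806303 -0.11189419  0.034     ] (array([ 638. , -112.3]), array([58.6, 80.1]), 81.0)
blk [[ 0.65156961 -0.08690346  0.082     ]
 [ 0.66027898 -0.12403923  0.082     ]
 [ 0.61908157 -0.13314931  0.082     ]
 [ 0.6113016  -0.0952843   0.082     ]] [ 0.63555794 -0.10984407  0.082     ] (array([ 635.5, -109.7]), array([42.2, 38.7]), 12.5)
[[ 0.63693802 -0.1057062   0.128     ]] [[ 0.63410214 -0.11053132  0.128     ]]
```

Call:
{"method": "carry_out", "body": {
  "motion": [
    [-0.017, -0.009, 0, -0.005, -0.01, -0.03, 90],
    [0, 0, 0, 0, 0, -0.045, 80],
    [0, 0, 0, 0, 0, -0.045, 80],
    [0, 0, 0, 0, 0, -0.045, 80],
    [0, 0, 0, 0, 0, 0, 80]
  ]
}}

```text
time: 2.2
tool_pos: [0.6308, -0.1178, 0.1812]
tool_rot: [[-0.172, 0.006, 0.985], [-0.985, -0.005, -0.172], [0.004, -1.0, 0.007]]
ft_force: [-0.4, 0.3, 0.0]
opening: 0.798
```

```bash
python3 w.py w2; python3 -c "
from h import *
cv2.imwrite('pics/s2.png',cv2.resize(vision.get_image('side')[160:310,260:460],None,fx=4,fy=4,interpolation=2))"
```

```text
[ 0.6308 -0.1178  0.1812] jawyaw -99.92 f [-0.4  0.3  0. ] op 0.798 t 2.2 q [ 0.11  0.65  0.07  1.52 -0.04  0.97 -1.56]
[ 0.7078 -0.1297  0.3248]
```

View pics/s2.png

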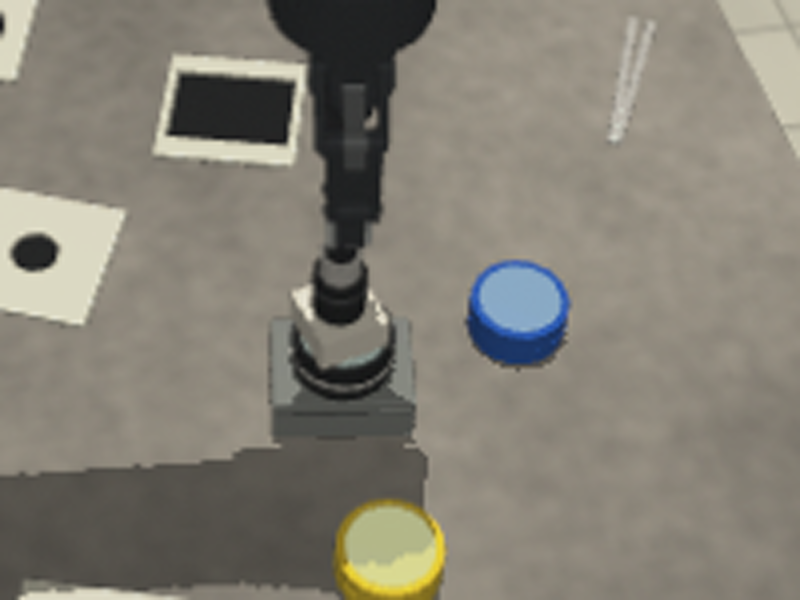

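View pics/w2.png

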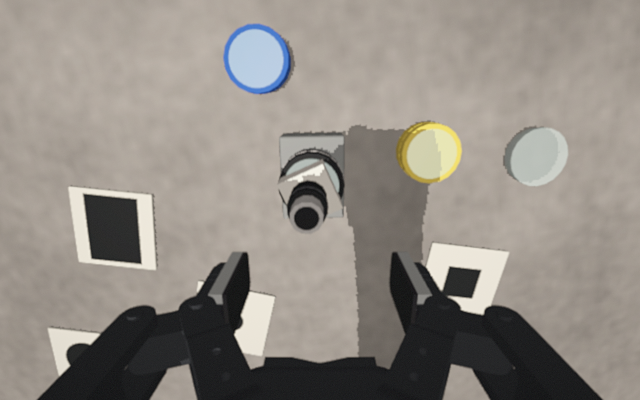

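The hole in the eyepiece is at (306,218), between the open fingers and slightly left. I'll re-measure it from here.

```bash
python3 - <<'E'
from m import *
print('eye',pts('w2',0,0,1,[(306.5,218)],.128))
crop('w2',260,120,100,8,'c3')
E
```

```text
eye [[ 0.63501111 -0.10879051  0.128     ]]
```

View pics/c3.png

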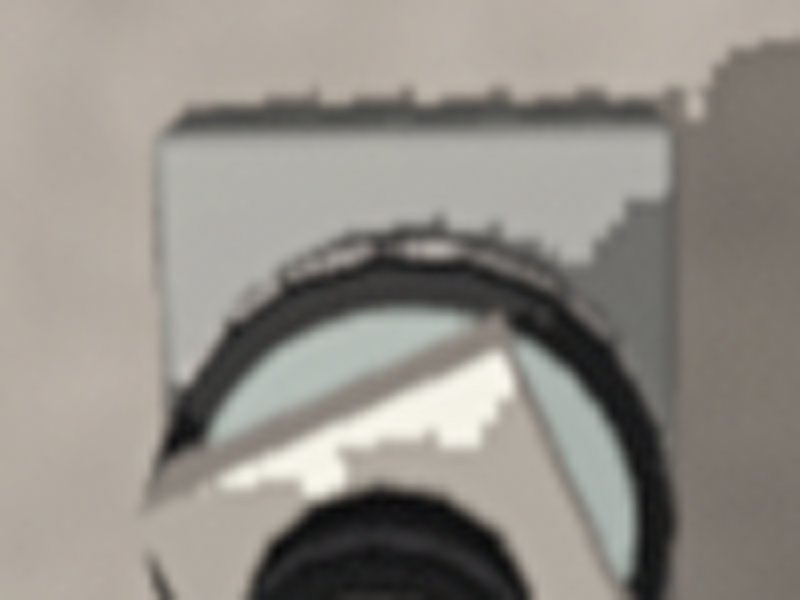

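Call:
{"method": "carry_out", "body": {
  "motion": [
    [0.005, 0.006, 0, 0.004, 0.009, -0.01, 80],
    [0, 0, 0, 0, 0, -0.03, 70],
    [0, 0, 0, 0, 0, -0.03, 60],
    [0, 0, 0, 0, 0, -0.015, 60],
    [0, 0, 0, 0, 0, 0, 60]
  ]
}}

```text
time: 2.8
tool_pos: [0.652, -0.1096, 0.1158]
tool_rot: [[-0.173, 0.046, 0.984], [-0.985, -0.005, -0.173], [-0.003, -0.999, 0.046]]
ft_force: [-0.6, 0.2, 0.3]
opening: 0.602
```

```bash
python3 w.py w3
```

```text
[ 0.652  -0.1096  0.1158] jawyaw -99.97 f [-0.6  0.2  0.3] op 0.602 t 2.8 q [ 0.1   0.73  0.06  1.56 -0.05  0.81 -1.57]
[ 0.7233 -0.1216  0.2624]
```

View pics/w3.png

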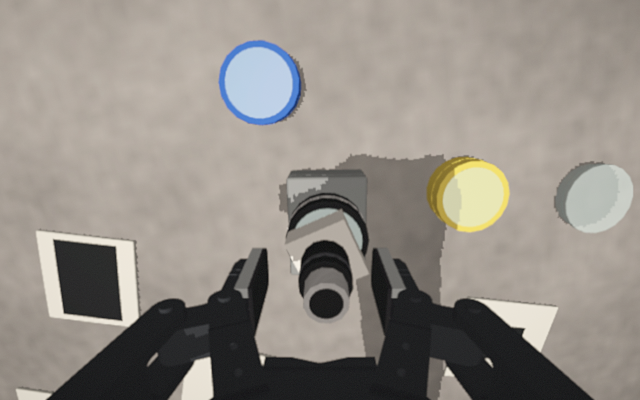

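Call:
{"method": "carry_out", "body": {
  "motion": [
    [0.005, 0.046, 0, -0.017, 0.001, 0, 60],
    [0, 0, 0, 0, 0, 0, 60],
    [0, 0, 0, 0, 0, 0, 60]
  ]
}}

```text
time: 3.15
tool_pos: [0.6411, -0.1083, 0.1238]
tool_rot: [[-0.172, 0.015, 0.985], [-0.985, -0.001, -0.172], [-0.001, -1.0, 0.015]]
ft_force: [-0.6, 0.4, -0.3]
opening: 0.601
```

Call:
{"method": "carry_out", "body": {
  "motion": [
    [0, 0.015, 0, -0.006, 0, 0, 60],
    [0, 0, 0, 0, 0, 0, 60],
    [0, 0, 0, 0, 0, -0.01, 60],
    [0, 0, 0, 0, 0, -0.01, 60],
    [0, 0, 0, 0, 0, 0, 60]
  ]
}}

```text
time: 3.65
tool_pos: [0.637, -0.1083, 0.1048]
tool_rot: [[-0.172, 0.006, 0.985], [-0.985, -0.002, -0.172], [0.001, -1.0, 0.006]]
ft_force: [-1.1, 0.6, -1.0]
opening: 0.6
```

Call:
{"method": "carry_out", "body": {
  "motion": [
    [0, 0.006, 0, -0.002, 0, -0.008, 60],
    [0, 0, 0, 0, 0, -0.008, 60],
    [0, 0, 0, 0, 0, 0, 60],
    [0, 0, 0, 0, 0, 0, 60]
  ]
}}

```text
time: 4.05
tool_pos: [0.634, -0.1082, 0.0856]
tool_rot: [[-0.172, -0.004, 0.985], [-0.985, -0.002, -0.172], [0.002, -1.0, -0.003]]
ft_force: [-0.5, -0.3, 0.0]
opening: 0.603
```

```bash
python3 w.py w4; python3 -c "
from h import *
cv2.imwrite('pics/s4.png',cv2.resize(vision.get_image('side')[190:290,290:400],None,fx=6,fy=6,interpolation=2))"
```

```text
[ 0.634  -0.1082  0.0856] jawyaw -99.9 f [-0.5 -0.3  0. ] op 0.603 t 4.05 q [ 0.1   0.76  0.06  1.59 -0.05  0.79 -1.57]
[ 0.7124 -0.1206  0.2284]
```

View pics/s4.png

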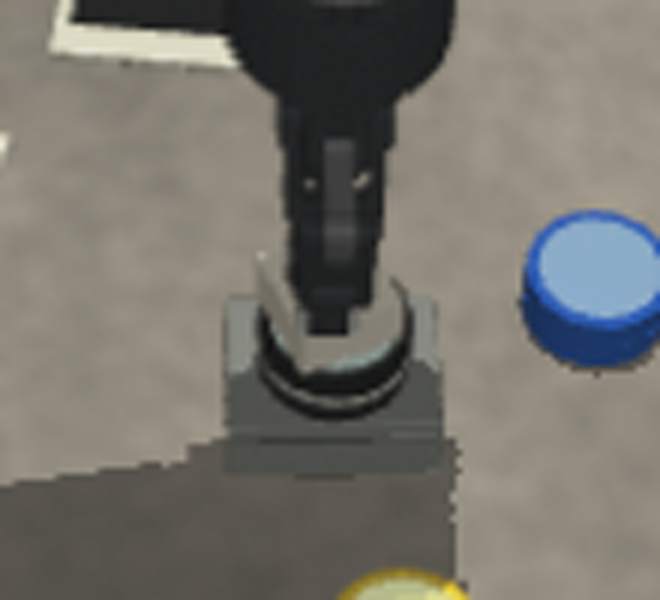

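View pics/w4.png

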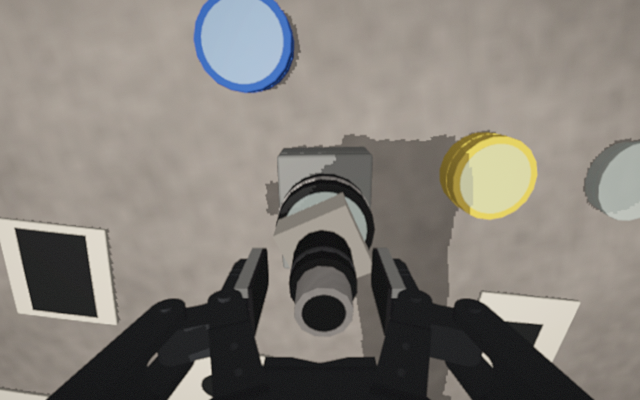

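Call:
{"method": "carry_out", "body": {
  "motion": [
    [0, 0, 0, 0.001, -0.0005, 0.003, 40],
    [0, 0, 0, 0, 0, 0, 30],
    [0, 0, 0, 0, 0, 0, 20],
    [0, 0, 0, 0, 0, 0, 10],
    [0, 0, 0, 0, 0, 0, 10]
  ],
  "grip_force": 30
}}

```text
time: 4.65
tool_pos: [0.636, -0.109, 0.0906]
tool_rot: [[-0.172, -0.001, 0.985], [-0.985, -0.002, -0.172], [0.002, -1.0, -0.0]]
ft_force: [-0.7, 0.5, -1.0]
opening: 0.341
```

Call:
{"method": "carry_out", "body": {
  "motion": [
    [0, 0, 0, 0, 0, 0.01, 10],
    [0, 0, 0, 0, 0, 0.02, 10],
    [0, 0, 0, 0, 0, 0.02, 10],
    [0, 0, 0, 0, 0, 0.02, 10],
    [0, 0, 0, 0, 0, 0, 10]
  ]
}}

```text
time: 5.15
tool_pos: [0.6351, -0.1087, 0.1642]
tool_rot: [[-0.172, -0.002, 0.985], [-0.985, -0.002, -0.172], [0.002, -1.0, -0.002]]
ft_force: [1.1, 0.7, -0.4]
opening: 0.336
```

```bash
python3 w.py w5;python3 -c "
from h import *
cv2.imwrite('pics/s5.png',cv2.resize(vision.get_image('side')[170:290,280:420],None,fx=5,fy=5,interpolation=2))"
```

```text
[ 0.6351 -0.1087  0.1642] jawyaw -99.9 f [ 1.1  0.7 -0.4] op 0.336 t 5.15 q [ 0.1   0.67  0.06  1.52 -0.05  0.95 -1.57]
[ 0.7133 -0.1211  0.307 ]
```

View pics/w5.png

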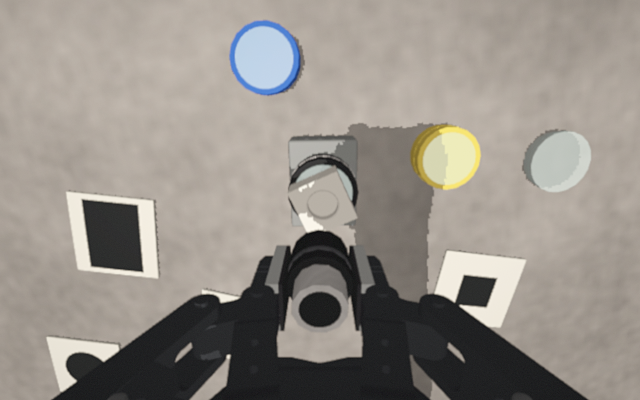

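View pics/s5.png

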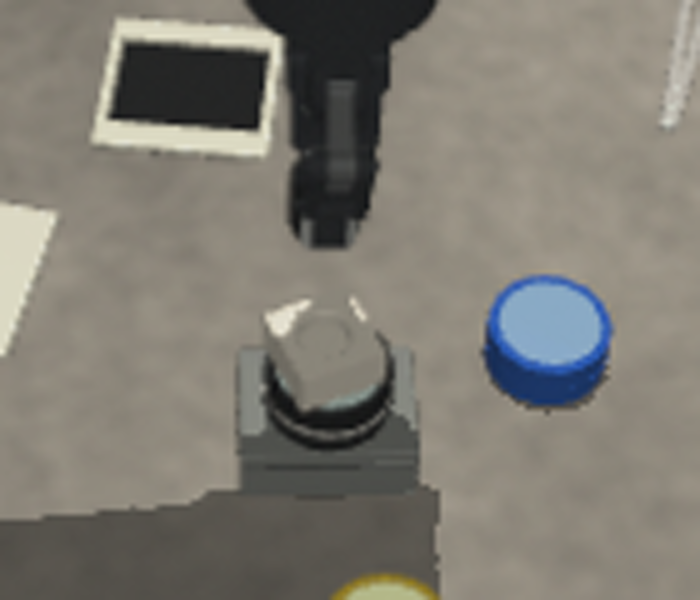

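The eyepiece is held upright, and the block below is undisturbed. Next I carry it to its plate.

Call:
{"method": "carry_out", "body": {
  "motion": [
    [0, 0, 0, -0.016, 0.013, 0, 10],
    [0, 0, 0, -0.027, 0.021, 0, 10],
    [0, 0, 0, -0.032, 0.026, -0.01, 10],
    [0, 0, 0, -0.032, 0.026, -0.01, 10],
    [0, 0, 0, -0.03, 0.024, -0.01, 10]
  ]
}}

```text
time: 5.75
tool_pos: [0.4918, -0.0009, 0.1251]
tool_rot: [[-0.181, -0.011, 0.983], [-0.984, -0.004, -0.181], [0.006, -1.0, -0.01]]
ft_force: [0.1, 1.3, -0.4]
opening: 0.338
```

Call:
{"method": "carry_out", "body": {
  "motion": [
    [0, 0, 0, -0.02, 0.015, -0.01, 10],
    [0, 0, 0, 0, 0, -0.01, 10],
    [0, 0, 0, 0, 0, 0, 10]
  ]
}}

```text
time: 6.05
tool_pos: [0.4621, 0.0189, 0.1008]
tool_rot: [[-0.173, -0.026, 0.985], [-0.985, -0.003, -0.173], [0.007, -1.0, -0.025]]
ft_force: [0.6, -0.9, -0.4]
opening: 0.341
```

Call:
{"method": "carry_out", "body": {
  "motion": [
    [0.003, -0.026, 0, 0.0115, 0.001, -0.01, 10],
    [0, 0, 0, 0, 0, 0, 10],
    [0, 0, 0, 0, 0, -0.015, 10],
    [0, 0, 0, 0, 0, -0.015, 10],
    [0, 0, 0, 0, 0, 0, 10]
  ]
}}

```text
time: 6.55
tool_pos: [0.4781, 0.0159, 0.06]
tool_rot: [[-0.179, 0.003, 0.984], [-0.984, -0.002, -0.179], [0.002, -1.0, 0.004]]
ft_force: [-0.1, -0.3, 0.0]
opening: 0.338
```

Call:
{"method": "carry_out", "body": {
  "motion": [
    [0, 0.003, 0, -0.0045, 0.0035, -0.006, 10],
    [0, 0, 0, 0, 0, -0.015, 10],
    [0, 0, 0, 0, 0, -0.015, 10],
    [0, 0, 0, 0, 0, 0, 10],
    [0, 0, 0, 0, 0, 0, 10]
  ]
}}

```text
time: 7.05
tool_pos: [0.4759, 0.0186, 0.0255]
tool_rot: [[-0.182, 0.005, 0.983], [-0.983, -0.002, -0.182], [0.002, -1.0, 0.005]]
ft_force: [-0.3, -0.1, -1.4]
opening: 0.339
```

```bash
python3 w.py w6
```

```text
[0.4759 0.0186 0.0255] jawyaw -100.47 f [-0.3 -0.1 -1.4] op 0.339 t 7.05 q [-0.11  0.69  0.04  2.11 -0.07  0.34 -1.77]
[0.5529 0.0055 0.1689]
```

View pics/w6.png

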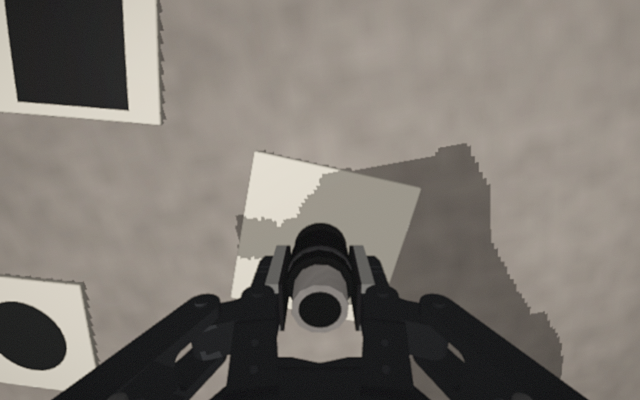

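Call:
{"method": "carry_out", "body": {
  "motion": [
    [0, 0.004, 0, -0.002, 0.001, -0.004, 10],
    [0, 0, 0, 0, 0, -0.004, 10],
    [0, 0, 0, 0, 0, -0.002, 10],
    [0, 0, 0, 0, 0, 0, 10]
  ]
}}

```text
time: 7.5
tool_pos: [0.4749, 0.0199, 0.0167]
tool_rot: [[-0.182, 0.004, 0.983], [-0.983, -0.002, -0.182], [0.001, -1.0, 0.005]]
ft_force: [1.1, -0.6, -0.8]
opening: 0.337
```

Call:
{"method": "carry_out", "body": {
  "motion": [
    [0, 0.004, 0, -0.001, 0, -0.002, 10],
    [0, 0, 0, 0, 0, -0.001, 10],
    [0, 0, 0, 0, 0, -0.001, 10],
    [0, 0, 0, 0, 0, 0, 10]
  ]
}}

```text
time: 7.9
tool_pos: [0.4739, 0.0199, 0.0125]
tool_rot: [[-0.182, 0.0, 0.983], [-0.983, -0.002, -0.182], [0.002, -1.0, 0.0]]
ft_force: [-0.0, 0.5, -0.2]
opening: 0.337
```

Call:
{"method": "carry_out", "body": {
  "motion": [
    [0, 0, 0, 0, 0, -0.001, 10],
    [0, 0, 0, 0, 0, 0, 10]
  ]
}}

```text
time: 8.1
tool_pos: [0.4742, 0.0199, 0.012]
tool_rot: [[-0.182, 0.001, 0.983], [-0.983, -0.002, -0.182], [0.002, -1.0, 0.001]]
ft_force: [0.0, -0.4, -0.9]
opening: 0.34
```

Call:
{"method": "carry_out", "body": {
  "motion": [
    [0, 0, 0, 0, 0, -0.002, 10],
    [0, 0, 0, 0, 0, 0, 10]
  ]
}}

```text
time: 8.3
tool_pos: [0.4746, 0.0198, 0.0124]
tool_rot: [[-0.182, 0.002, 0.983], [-0.983, -0.002, -0.182], [0.001, -1.0, 0.003]]
ft_force: [0.5, -0.1, -0.1]
opening: 0.339
```

Call:
{"method": "carry_out", "body": {
  "motion": [
    [0, 0, 0, 0, 0, -0.003, 10],
    [0, 0, 0, 0, 0, -0.003, 10]
  ]
}}

```text
time: 8.5
tool_pos: [0.4751, 0.0198, 0.0117]
tool_rot: [[-0.182, 0.005, 0.983], [-0.983, -0.001, -0.182], [0.0, -1.0, 0.005]]
ft_force: [-7.0, -0.8, 40.2]
opening: 0.339
```

Call:
{"method": "carry_out", "body": {
  "motion": [
    [0, 0, 0, 0, 0, 0.0005, 10],
    [0, 0, 0, 0, 0, 0, 45],
    [0, 0, 0, 0, 0, 0, 60],
    [0, 0, 0, 0, 0, 0, 70]
  ]
}}

```text
time: 8.9
tool_pos: [0.4758, 0.0198, 0.0129]
tool_rot: [[-0.182, 0.007, 0.983], [-0.983, -0.001, -0.182], [-0.001, -1.0, 0.007]]
ft_force: [-0.1, -0.3, -0.3]
opening: 0.702
```

Call:
{"method": "carry_out", "body": {
  "motion": [
    [0, 0, 0, 0, 0, 0.02, 70],
    [0, 0, 0, 0, 0, 0.03, 70],
    [0, 0, 0, 0, 0, 0.04, 70],
    [0, 0, 0, 0, 0, 0.04, 70],
    [0, 0, 0, 0, 0, 0.03, 70]
  ]
}}

```text
time: 9.4
tool_pos: [0.4706, 0.0195, 0.171]
tool_rot: [[-0.182, -0.01, 0.983], [-0.983, -0.002, -0.182], [0.004, -1.0, -0.01]]
ft_force: [1.3, -0.2, -0.7]
opening: 0.702
```

```bash
python3 w.py w7;python3 -c "
from h import *
cv2.imwrite('pics/s7.png',cv2.resize(vision.get_image('side')[180:300,220:380],None,fx=5,fy=5,interpolation=2))"
```

```text
[0.4706 0.0195 0.171 ] jawyaw -100.5 f [ 1.3 -0.2 -0.7] op 0.702 t 9.4 q [-0.14  0.43  0.08  1.99 -0.05  0.73 -1.79]
[0.5497 0.0064 0.3132]
```

View pics/s7.png

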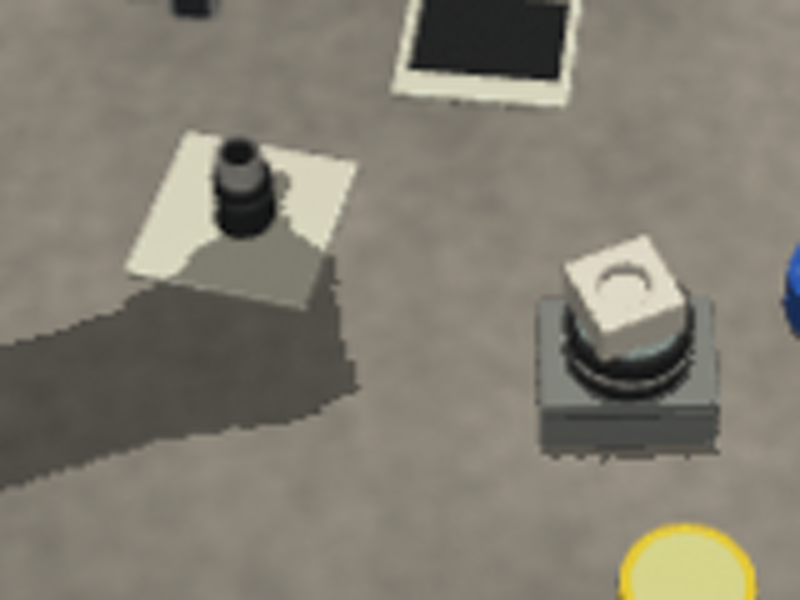

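View pics/w7.png

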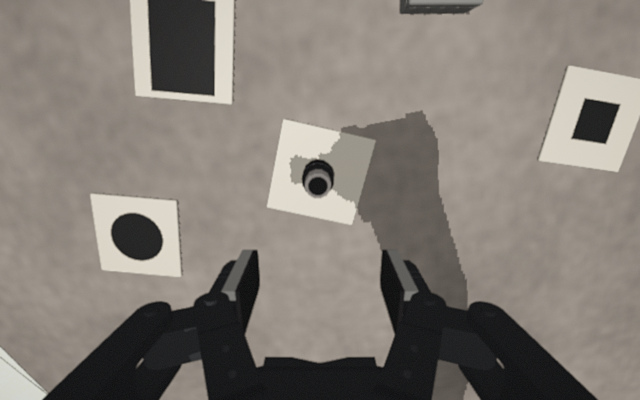

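The eyepiece stands upright on the small-circle plate, top at wrist (317,186). Next I measure it, the lens-cell plate and the block.

```bash
python3 - <<'E'
from m import *
W=cv2.imread('pics/w7.png'); s,p=pickle.load(open('pics/w7.pkl','rb'))
plates(W,p,dict(lens=(110,215),box=(142,90),block=(570,150),eye=(280,190)))
print('eyetop',pts('w7',0,0,1,[(318,186.5)],.050))
ps=vision.camera_params('side')
w=toz(np.array([(566,268),(646,237),(686,300),(603,335)])/5.+[219.5,179.5],ps,.082); print('blk side',w.mean(0),rect(w))
crop('w5',280,150,80,10,'c5')
E
```

```text
lens plate [441.3 227.9] [93.  93.5] 74.4 foot [441.8 227.7] [55.4 53.9] 79.5Traceback (most recent call last):
  File "<stdin>", line 3, in <module>
  File "h.py", line 25, in plates
    wb=toz(np.c_[xs,ys],p,.004)[:,:2]
       ~~~^^^^^^^^^^^^^^^^^^^^^
  File "h.py", line 6, in toz
    n=cv2.undistortPoints(uv,K(p),p['dist_coeffs']).reshape(-1,2)
      ~~~~~~~~~~~~~~~~~~~^^^^^^^^^^^^^^^^^^^^^^^^^^
cv2.error: OpenCV(4.12.0) /io/opencv/modules/calib3d/src/undistort.dispatch.cpp:347: error: (-215:Assertion failed) CV_IS_MAT(_src) && CV_IS_MAT(_dst) && (_src->rows == 1 || _src->cols == 1) && (_dst->rows == 1 || _dst->cols == 1) && _src->cols + _src->rows - 1 == _dst->rows + _dst->cols - 1 && (CV_MAT_TYPE(_src->type) == CV_32FC2 || CV_MAT_TYPE(_src->type) == CV_64FC2) && (CV_MAT_TYPE(_dst->type) == CV_32FC2 || CV_MAT_TYPE(_dst->type) == CV_64FC2) in function 'cvUndistortPointsInternal'
```

```bash
python3 - <<'E'
from m import *
s,p=pickle.load(open('pics/w7.pkl','rb'))
print('eyetop',pts('w7',0,0,1,[(318,186.5)],.050))
ps=vision.camera_params('side')
w=toz(np.array([(566,268),(646,237),(686,300),(603,335)])/5.+[219.5,179.5],ps,.082); print('blk side',w.mean(0),rect(w))
crop('w5',280,150,80,10,'c5')
E
```

```text
eyetop [[0.47464318 0.02091712 0.05      ]]
blk side [ 0.63744487 -0.10896943  0.082     ] (array([ 637.2, -109.3]), array([41.4, 39. ]), 15.9)
```

View pics/c5.png

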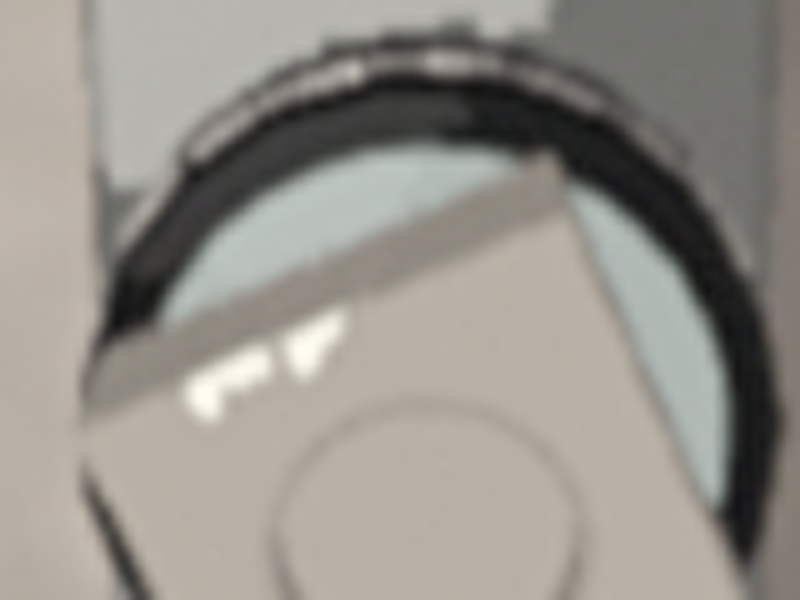

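```bash
python3 - <<'E'
from m import *
w=pts('w5',280,150,10,[(85,430),(570,205),(745,590)],.082); print(w)
d=w[1]-w[0]; e=w[2]-w[1]
print(np.linalg.norm(d),np.degrees(np.arctan2(d[1],d[0])),np.degrees(np.arctan2(e[1],e[0])))
c=w[0]+d/2; ee=e/np.linalg.norm(e); print('centre',c+ee*.02)
print(pts('w5',280,150,10,[(427,525)],.082))
E
```

```text
[[ 0.64975006 -0.0868197   0.082     ]
 [ 0.66038623 -0.12498546  0.082     ]
 [ 0.6287267  -0.13338155  0.082     ]]
0.03962011179040399 -74.42772151966732 -165.1470926767665
centre [ 0.6357364  -0.11102935  0.082     ]
[[ 0.638005   -0.11058387  0.082     ]]
```

Call:
{"method": "carry_out", "body": {
  "motion": [
    [0, -0.01, 0.07, 0.02, -0.016, 0, 75],
    [0, 0, 0.09, 0.036, -0.028, 0, 75],
    [0, 0, 0.09, 0.036, -0.028, 0, 75],
    [0, 0, 0.09, 0.036, -0.028, 0, 75],
    [0, 0, 0.09, 0.034, -0.026, 0, 75]
  ]
}}

```text
time: 10.0
tool_pos: [0.6327, -0.1029, 0.1675]
tool_rot: [[0.273, -0.006, 0.962], [-0.962, 0.005, 0.273], [-0.006, -1.0, -0.005]]
ft_force: [1.0, -0.2, 0.1]
opening: 0.75
```

Call:
{"method": "carry_out", "body": {
  "motion": [
    [0, 0, 0, 0, 0, 0, 75],
    [0, 0, 0, 0, 0, 0, 75]
  ]
}}

```text
time: 10.2
tool_pos: [0.6347, -0.1093, 0.1622]
tool_rot: [[0.266, -0.009, 0.964], [-0.964, 0.003, 0.266], [-0.005, -1.0, -0.008]]
ft_force: [0.5, 0.1, -0.3]
opening: 0.746
```

```bash
python3 w.py w8; python3 -c "
from h import *; s=monitor.observe(); print(s['tool_rot'])"
```

```text
[ 0.6347 -0.1093  0.1622] jawyaw -74.55 f [ 0.5  0.1 -0.3] op 0.746 t 10.2 q [ 0.16  0.68 -0.05  1.52  0.04  0.96 -1.19]
[ 0.7122 -0.0876  0.3046]
[[ 0.26599321 -0.0095694   0.9639274 ]
 [-0.96396786  0.00118223  0.26601611]
 [-0.0036852  -0.99995351 -0.00891013]]
```

View pics/w8.png

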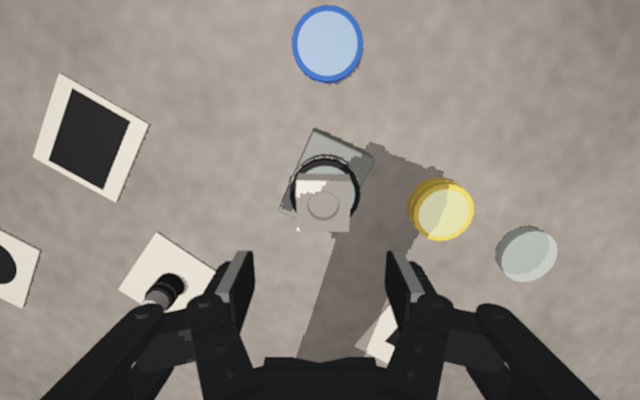

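Call:
{"method": "carry_out", "body": {
  "motion": [
    [-0.001, -0.009, 0, 0.002, -0.001, -0.01, 75],
    [0, 0, 0, 0, 0, -0.02, 75],
    [0, 0, 0, 0, 0, -0.02, 75],
    [0, 0, 0, 0, 0, -0.015, 75],
    [0, 0, 0, 0, 0, 0, 75]
  ]
}}

```text
time: 10.75
tool_pos: [0.6309, -0.1041, 0.0933]
tool_rot: [[0.271, -0.007, 0.962], [-0.962, 0.004, 0.271], [-0.005, -1.0, -0.006]]
ft_force: [-0.3, -0.4, -0.5]
opening: 0.75
```

Call:
{"method": "carry_out", "body": {
  "motion": [
    [-0.004, -0.007, 0, 0.006, -0.006, 0, 75],
    [0, 0, 0, 0, 0, 0, 75],
    [0, 0, 0, 0, 0, 0, 75]
  ]
}}

```text
time: 11.05
tool_pos: [0.6373, -0.1085, 0.0949]
tool_rot: [[0.274, 0.002, 0.962], [-0.962, -0.0, 0.274], [0.001, -1.0, 0.001]]
ft_force: [0.2, 0.8, -0.6]
opening: 0.752
```

```bash
python3 w.py w9
```

```text
[ 0.6373 -0.1085  0.0949] jawyaw -74.12 f [ 0.2  0.8 -0.6] op 0.752 t 11.05 q [ 0.16  0.75 -0.05  1.58  0.04  0.81 -1.2 ]
[ 0.7131 -0.0858  0.2381]
```

View pics/w9.png

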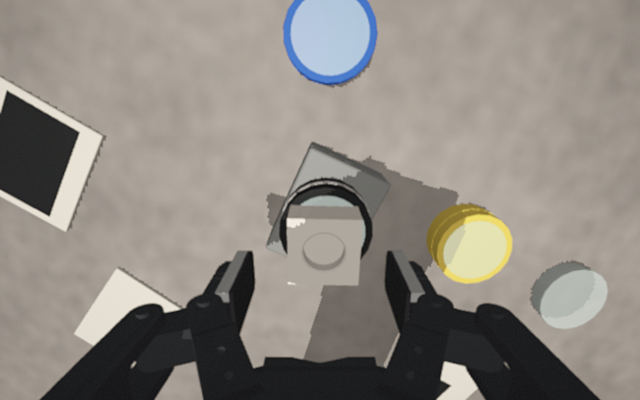

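Call:
{"method": "carry_out", "body": {
  "motion": [
    [0, 0, 0, 0, -0.001, -0.01, 75],
    [0, 0, 0, 0, 0, -0.01, 75],
    [0, 0, 0, 0, 0, -0.01, 75],
    [0, 0, 0, 0, 0, 0, 75],
    [0, 0, 0, 0, 0, 0, 75]
  ]
}}

```text
time: 11.6
tool_pos: [0.6375, -0.1102, 0.063]
tool_rot: [[0.273, 0.003, 0.962], [-0.962, -0.001, 0.273], [0.002, -1.0, 0.003]]
ft_force: [-0.0, 0.2, 0.6]
opening: 0.755
```

Call:
{"method": "carry_out", "body": {
  "motion": [
    [0, 0.002, 0, 0, 0, -0.002, 60],
    [0, 0, 0, 0, 0, 0, 50],
    [0, 0, 0, 0, 0, 0, 40],
    [0, 0, 0, 0, 0, 0, 30],
    [0, 0, 0, 0, 0, 0, 20]
  ],
  "grip_force": 40
}}

```text
time: 12.1
tool_pos: [0.638, -0.1101, 0.0614]
tool_rot: [[0.273, 0.002, 0.962], [-0.962, -0.001, 0.273], [0.001, -1.0, 0.002]]
ft_force: [0.3, 0.1, -0.8]
opening: 0.461
```

Call:
{"method": "carry_out", "body": {
  "motion": [
    [0, 0, 0, 0, 0, 0.01, 20],
    [0, 0, 0, 0, 0, 0.02, 20],
    [0, 0, 0, 0, 0, 0.025, 20],
    [0, 0, 0, 0, 0, 0.02, 20],
    [0, 0, 0, 0, 0, 0, 20]
  ]
}}

```text
time: 12.6
tool_pos: [0.6371, -0.11, 0.1403]
tool_rot: [[0.273, 0.001, 0.962], [-0.962, -0.001, 0.273], [0.001, -1.0, 0.001]]
ft_force: [1.1, 0.4, -0.8]
opening: 0.457
```

```bash
python3 w.py w10
```

```text
[ 0.6371 -0.11    0.1403] jawyaw -74.17 f [ 1.1  0.4 -0.8] op 0.457 t 12.6 q [ 0.16  0.7  -0.05  1.54  0.04  0.9  -1.19]
[ 0.713  -0.0873  0.2834]
```

View pics/w10.png

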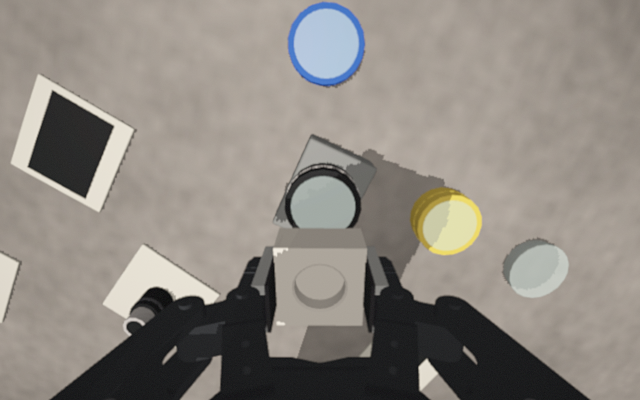

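The block is held level, and the lens cell is visible at (323,203). Next I carry the block to its plate.

Call:
{"method": "carry_out", "body": {
  "motion": [
    [0, 0, -0.07, -0.016, -0.015, 0, 20],
    [0, 0, -0.11, -0.027, -0.026, 0, 20],
    [0, 0, -0.11, -0.032, -0.03, 0, 20],
    [0, 0, -0.11, -0.032, -0.03, 0, 20],
    [0, 0, -0.11, -0.03, -0.028, 0, 20]
  ]
}}

```text
time: 13.15
tool_pos: [0.4968, -0.2321, 0.1336]
tool_rot: [[-0.235, -0.001, 0.972], [-0.972, 0.008, -0.235], [-0.008, -1.0, -0.003]]
ft_force: [0.7, -0.6, -2.6]
opening: 0.46
```

Call:
{"method": "carry_out", "body": {
  "motion": [
    [0, 0, -0.06, -0.018, -0.015, 0, 20],
    [0, 0, 0, 0, 0, 0, 20],
    [0, 0, 0, 0, 0, 0, 20]
  ]
}}

```text
time: 13.45
tool_pos: [0.4699, -0.2527, 0.1309]
tool_rot: [[-0.308, -0.011, 0.951], [-0.951, 0.008, -0.308], [-0.004, -1.0, -0.013]]
ft_force: [-0.1, 0.8, 0.4]
opening: 0.459
```

```bash
python3 w.py w11; python3 - <<'E'
from m import *
s,p=pickle.load(open('pics/w11.pkl','rb')); print(s['tool_rot'])
s,p=pickle.load(open('pics/w10.pkl','rb'))
W=cv2.imread('pics/w10.png')
crop('w10',270,120,110,7,'c10')
E
```

```text
[ 0.4699 -0.2527  0.1309] jawyaw -107.96 f [-0.1  0.8  0.4] op 0.459 t 13.45 q [ 0.39  0.57  0.1   1.87 -0.08  0.72 -1.35]
[ 0.5466 -0.2772  0.2729]
[[-0.30841501 -0.01081903  0.95119038]
 [-0.95124425  0.00751943 -0.30834695]
 [-0.00381639 -0.9999132  -0.01261065]]
```

View pics/w11.png

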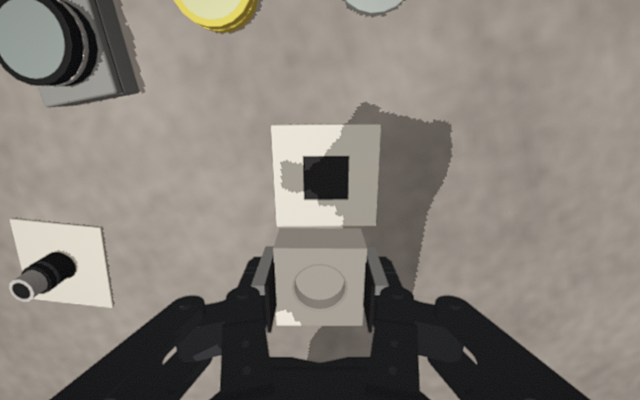

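View pics/c10.png

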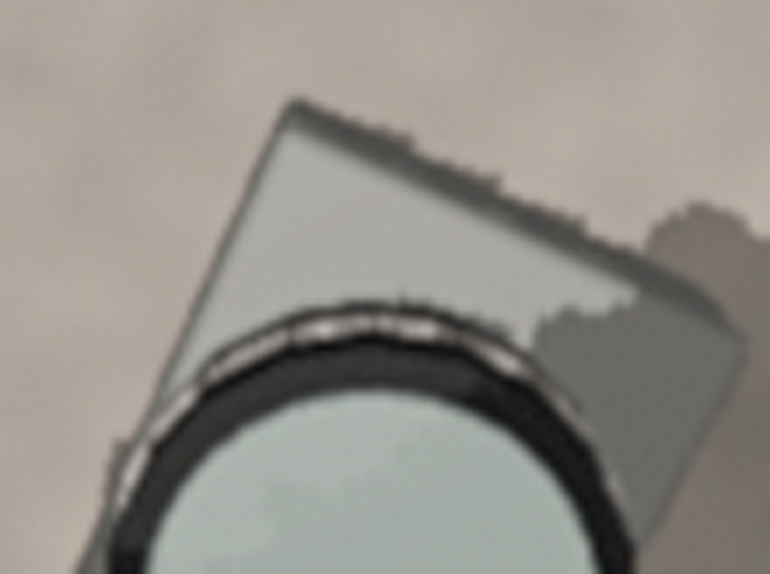

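Call:
{"method": "carry_out", "body": {
  "motion": [
    [-0.007, -0.011, 0, 0.008, -0.007, -0.01, 20],
    [0, 0, 0, 0, 0, -0.02, 20],
    [0, 0, 0, 0, 0, -0.025, 20],
    [0, 0, 0, 0, 0, -0.02, 20],
    [0, 0, 0, 0, 0, 0, 20]
  ]
}}

```text
time: 14.0
tool_pos: [0.4878, -0.2547, 0.0505]
tool_rot: [[-0.293, 0.01, 0.956], [-0.956, 0.001, -0.293], [-0.004, -1.0, 0.009]]
ft_force: [-0.2, 0.2, -1.5]
opening: 0.459
```

Call:
{"method": "carry_out", "body": {
  "motion": [
    [0, 0.01, 0, -0.01, -0.005, 0, 20],
    [0, 0, 0, 0, 0, 0, 20],
    [0, 0, 0, 0, 0, -0.01, 20],
    [0, 0, 0, 0, 0, -0.01, 20],
    [0, 0, 0, 0, 0, 0, 20]
  ]
}}

```text
time: 14.5
tool_pos: [0.4809, -0.2599, 0.0307]
tool_rot: [[-0.289, 0.005, 0.957], [-0.957, -0.001, -0.289], [-0.001, -1.0, 0.005]]
ft_force: [0.3, 0.5, -1.1]
opening: 0.457
```

```bash
python3 w.py w12
```

```text
[ 0.4809 -0.2599  0.0307] jawyaw -106.81 f [ 0.3  0.5 -1.1] op 0.457 t 14.5 q [ 0.41  0.73  0.07  1.92 -0.1   0.49 -1.32]
[ 0.5558 -0.2817  0.1741]
```

View pics/w12.png

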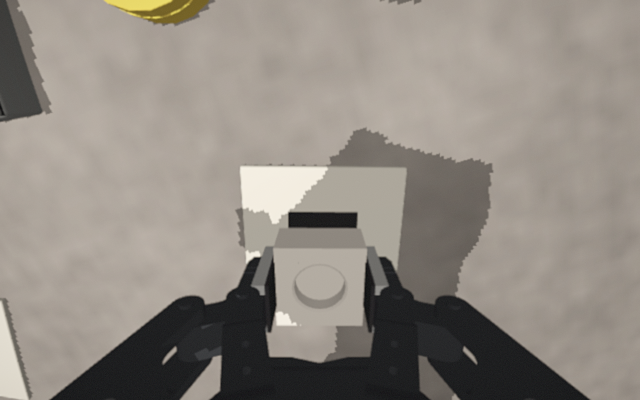

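Call:
{"method": "carry_out", "body": {
  "motion": [
    [0, 0.005, 0, -0.002, 0, -0.007, 20],
    [0, 0, 0, 0, 0, -0.007, 20],
    [0, 0, 0, 0, 0, -0.005, 20],
    [0, 0, 0, 0, 0, 0, 20]
  ]
}}

```text
time: 14.95
tool_pos: [0.4794, -0.2602, 0.011]
tool_rot: [[-0.289, 0.001, 0.957], [-0.957, -0.002, -0.289], [0.001, -1.0, 0.002]]
ft_force: [0.3, 0.2, -0.6]
opening: 0.458
```

Call:
{"method": "carry_out", "body": {
  "motion": [
    [0, 0.002, 0, -0.001, 0.0005, -0.003, 20],
    [0, 0, 0, 0, 0, -0.002, 20],
    [0, 0, 0, 0, 0, 0, 20]
  ]
}}

```text
time: 15.25
tool_pos: [0.4784, -0.2597, 0.0055]
tool_rot: [[-0.289, -0.001, 0.957], [-0.957, -0.002, -0.289], [0.002, -1.0, -0.0]]
ft_force: [-0.2, 0.4, -0.9]
opening: 0.46
```

Call:
{"method": "carry_out", "body": {
  "motion": [
    [0, 0, 0, 0, 0, -0.0015, 20]
  ]
}}

```text
time: 15.35
tool_pos: [0.4786, -0.2598, 0.0049]
tool_rot: [[-0.289, -0.001, 0.957], [-0.957, -0.002, -0.289], [0.002, -1.0, -0.0]]
ft_force: [-2.4, 1.7, 17.9]
opening: 0.458
```

Contact. Release and rise.

Call:
{"method": "carry_out", "body": {
  "motion": [
    [0, 0, 0, 0, 0, 0, 20],
    [0, 0, 0, 0, 0, 0, 55],
    [0, 0, 0, 0, 0, 0, 70],
    [0, 0, 0, 0, 0, 0, 75]
  ]
}}

```text
time: 15.75
tool_pos: [0.4794, -0.2602, 0.0059]
tool_rot: [[-0.289, 0.002, 0.957], [-0.957, -0.003, -0.289], [0.002, -1.0, 0.002]]
ft_force: [0.1, -0.2, -0.3]
opening: 0.749
```

Call:
{"method": "carry_out", "body": {
  "motion": [
    [0, 0, 0, 0, 0, 0.02, 75],
    [0, 0, 0, 0, 0, 0.03, 90],
    [0, 0, 0, 0, 0, 0.04, 95],
    [0, 0, 0, 0, 0, 0.04, 95],
    [0, 0, 0, 0, 0, 0.02, 95]
  ]
}}

```text
time: 16.25
tool_pos: [0.476, -0.2584, 0.1568]
tool_rot: [[-0.289, -0.008, 0.957], [-0.957, 0.002, -0.289], [0.0, -1.0, -0.008]]
ft_force: [-0.4, 0.6, 0.1]
opening: 0.948
```

```bash
python3 w.py w13;python3 -c "
from h import *
cv2.imwrite('pics/s13.png',cv2.resize(vision.get_image('side')[200:350,240:400],None,fx=4,fy=4,interpolation=2))"
```

```text
[ 0.476  -0.2584  0.1568] jawyaw -106.81 f [-0.4  0.6  0.1] op 0.948 t 16.25 q [ 0.39  0.54  0.1   1.83 -0.07  0.79 -1.34]
[ 0.5527 -0.2806  0.2992]
```

View pics/w13.png

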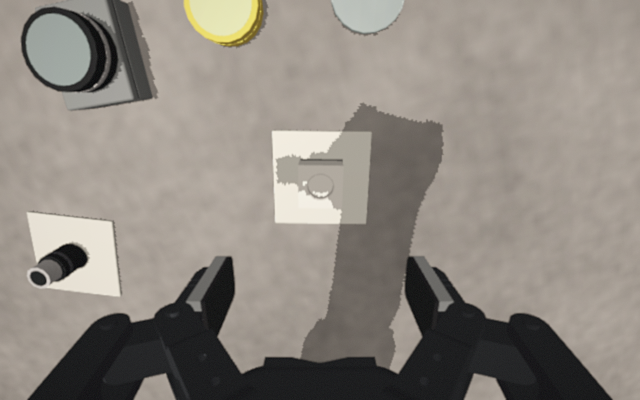

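View pics/s13.png

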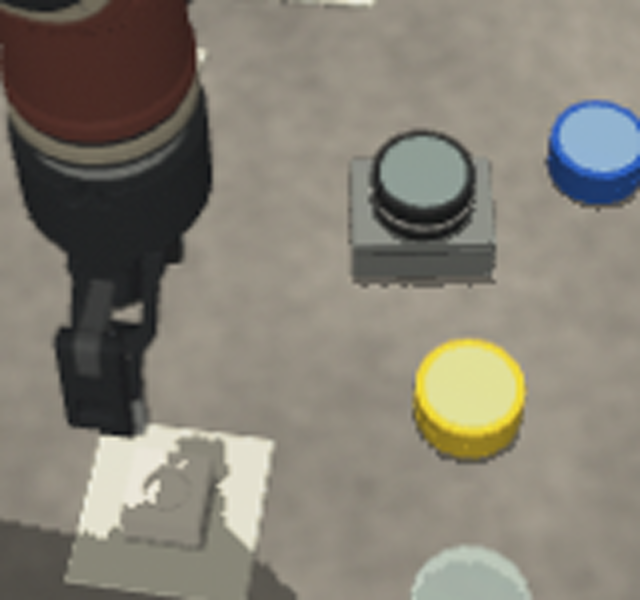

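The block sits centred and square on the square plate, at wrist (321,183). Now the lens cell centre.

```bash
python3 - <<'E'
from m import *
print(pts('w10',0,0,1,[(323.4,206)],.060), pts('w13',0,0,1,[(57,48.5)],.060))
ps=vision.camera_params('side')
print(toz(np.array([(422,173)])/4.+[239.5,199.5],ps,.060))
# model overlay
s,p=pickle.load(open('pics/w10.pkl','rb')); W=cv2.imread('pics/w10.png')
a=np.linspace(0,2*np.pi,60)
def ov(W,p,c,off,f):
    V=cv2.resize(W,None,fx=f,fy=f,interpolation=2)
    for z in(.06,):
        q=proj(np.c_[c[0]+.029*np.cos(a),c[1]+.029*np.sin(a),0*a+z],p)
        cv2.polylines(V,[((q+.5)*f).astype(int)],True,(0,0,255),1)
    y=np.radians(-9); R=np.array([[np.cos(y),-np.sin(y)],[np.sin(y),np.cos(y)]])
    b=np.array([[.04,.03],[.04,-.03],[-.04,-.03],[-.04,.03]])@R.T+[.638,-.112]
    q=proj(np.c_[b,[.034]*4],p); cv2.polylines(V,[((q+.5)*f).astype(int)],True,(0,255,0),1)
    return V
c=(.637,-.110)
V=ov(W,p,c,0,6)[720:1320,1560:2360]
cv2.imwrite('pics/o1.png',V)
s,p=pickle.load(open('pics/w13.pkl','rb'))
cv2.imwrite('pics/o2.png',ov(cv2.imread('pics/w13.png'),p,c,0,4)[0:480,0:700])
cv2.imwrite('pics/o3.png',ov(vision.get_image('side'),ps,c,0,6)[1320:1800,1860:2460])
E
```

```text
[[ 0.63913809 -0.11109676  0.06      ]] [[ 0.63968176 -0.11080004  0.06      ]]
[[ 0.63896089 -0.11019426  0.06      ]]
```

View pics/o1.png

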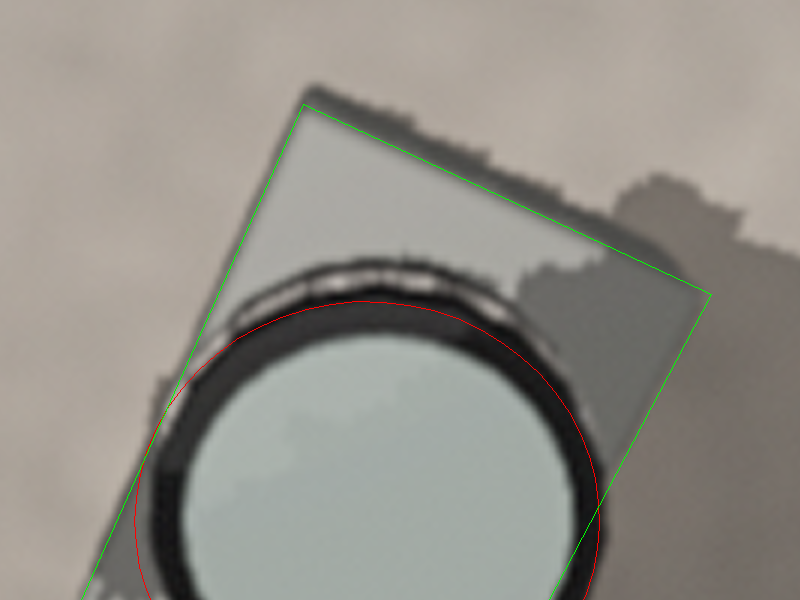

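View pics/o2.png

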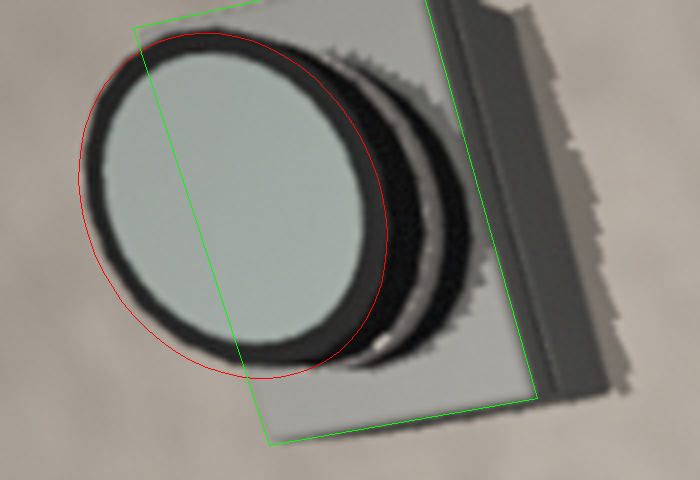

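View pics/o3.png

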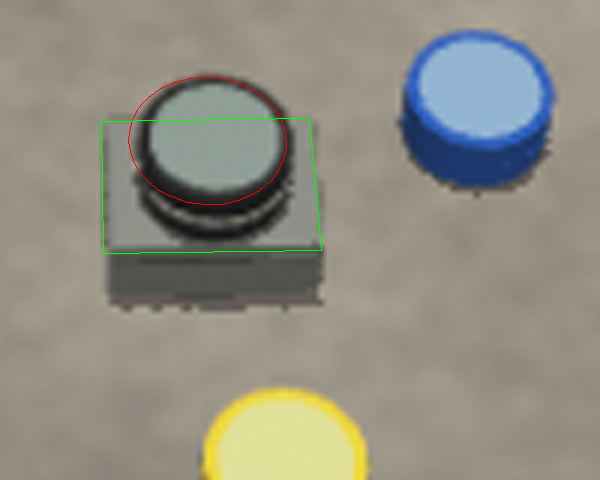

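Call:
{"method": "carry_out", "body": {
  "motion": [
    [0, -0.006, 0.03, 0.02, 0.018, 0, 100],
    [0, 0, 0.03, 0.035, 0.031, 0, 100],
    [0, 0, 0.03, 0.035, 0.031, 0, 100],
    [0, 0, 0.03, 0.035, 0.031, 0, 100],
    [0, 0, 0.016, 0.032, 0.03, 0, 100]
  ]
}}

```text
time: 16.9
tool_pos: [0.6254, -0.1205, 0.1466]
tool_rot: [[-0.171, -0.023, 0.985], [-0.985, -0.001, -0.171], [0.005, -1.0, -0.022]]
ft_force: [-0.0, -0.4, 0.0]
opening: 1.0
```

Call:
{"method": "carry_out", "body": {
  "motion": [
    [0, 0, 0, 0, 0, 0, 100],
    [0, 0, 0, 0, 0, 0, 100]
  ]
}}

```text
time: 17.1
tool_pos: [0.6281, -0.1107, 0.1412]
tool_rot: [[-0.158, -0.027, 0.987], [-0.987, 0.006, -0.158], [-0.002, -1.0, -0.027]]
ft_force: [-1.1, -1.6, 0.5]
opening: 1.0
```

Call:
{"method": "carry_out", "body": {
  "motion": [
    [-0.006, -0.027, 0, 0.011, 0, 0, 100],
    [0, 0, 0, 0, 0, 0, 100],
    [0, 0, 0, 0, 0, -0.02, 100],
    [0, 0, 0, 0, 0, -0.02, 100],
    [0, 0, 0, 0, 0, 0, 100]
  ]
}}

```text
time: 17.6
tool_pos: [0.6357, -0.1163, 0.098]
tool_rot: [[-0.166, -0.003, 0.986], [-0.986, -0.003, -0.166], [0.003, -1.0, -0.002]]
ft_force: [-0.5, -0.3, 0.1]
opening: 0.995
```

```bash
python3 w.py w14
```

```text
[ 0.6357 -0.1163  0.098 ] jawyaw -99.55 f [-0.5 -0.3  0.1] op 0.995 t 17.6 q [ 0.1   0.75  0.07  1.58 -0.06  0.82 -1.54]
[ 0.714  -0.1281  0.2408]
```

View pics/w14.png

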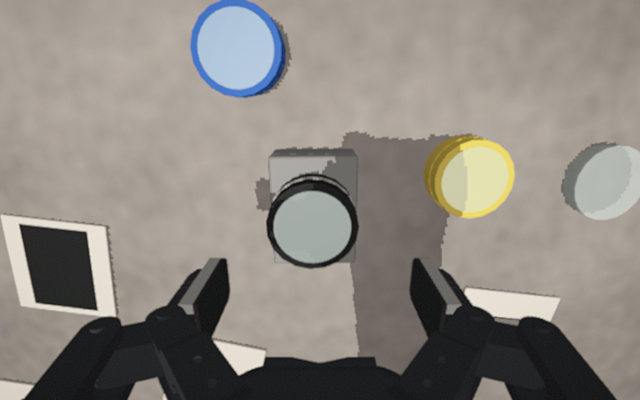

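Call:
{"method": "carry_out", "body": {
  "motion": [
    [0, 0, 0, 0.0035, 0.0055, -0.005, 100],
    [0, 0, 0, 0, 0, -0.015, 100],
    [0, 0, 0, 0, 0, -0.01, 100],
    [0, 0, 0, 0, 0, -0.01, 100],
    [0, 0, 0, 0, 0, 0, 100]
  ]
}}

```text
time: 18.15
tool_pos: [0.6416, -0.1126, 0.0593]
tool_rot: [[-0.168, 0.005, 0.986], [-0.986, -0.005, -0.168], [0.004, -1.0, 0.005]]
ft_force: [-0.7, -0.6, -0.6]
opening: 0.998
```

```bash
python3 w.py w15
```

```text
[ 0.6416 -0.1126  0.0593] jawyaw -99.7 f [-0.7 -0.6 -0.6] op 0.998 t 18.15 q [ 0.1   0.8   0.07  1.59 -0.07  0.74 -1.55]
[ 0.7188 -0.1243  0.2027]
```

View pics/w15.png

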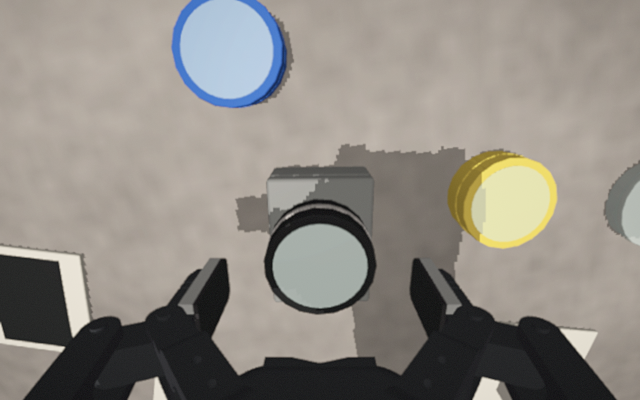

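Call:
{"method": "carry_out", "body": {
  "motion": [
    [0.004, 0.005, 0, -0.002, 0.001, -0.007, 100],
    [0, 0, 0, 0, 0, -0.007, 100],
    [0, 0, 0, 0, 0, -0.007, 100],
    [0, 0, 0, 0, 0, 0, 100]
  ]
}}

```text
time: 18.6
tool_pos: [0.6406, -0.1117, 0.038]
tool_rot: [[-0.168, 0.002, 0.986], [-0.986, -0.001, -0.168], [0.001, -1.0, 0.002]]
ft_force: [0.2, 0.1, 0.3]
opening: 0.999
```

Call:
{"method": "carry_out", "body": {
  "motion": [
    [0, 0.002, 0, -0.001, 0.0005, -0.003, 85],
    [0, 0, 0, 0, 0, 0, 75],
    [0, 0, 0, 0, 0, 0, 65],
    [0, 0, 0, 0, 0, 0, 50],
    [0, 0, 0, 0, 0, 0, 40]
  ],
  "grip_force": 50
}}

```text
time: 19.1
tool_pos: [0.6401, -0.1115, 0.0355]
tool_rot: [[-0.169, 0.001, 0.986], [-0.986, -0.001, -0.169], [0.001, -1.0, 0.002]]
ft_force: [-0.2, 0.3, -0.6]
opening: 0.662
```

```bash
python3 w.py w16
```

```text
[ 0.6401 -0.1115  0.0355] jawyaw -99.71 f [-0.2  0.3 -0.6] op 0.662 t 19.1 q [ 0.1   0.84  0.06  1.6  -0.07  0.7  -1.54]
[ 0.7178 -0.1236  0.1787]
```

View pics/w16.png

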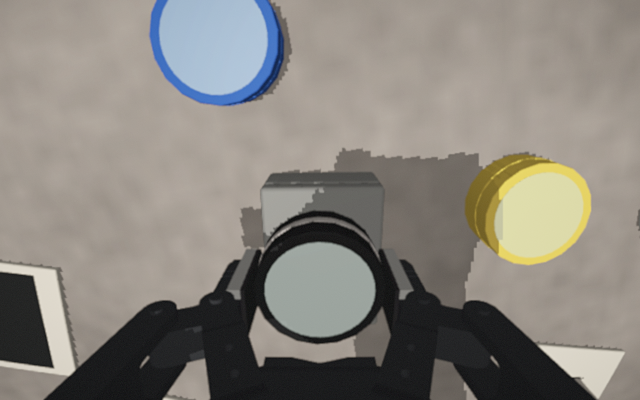

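Call:
{"method": "carry_out", "body": {
  "motion": [
    [0, 0, 0, 0, 0, 0.01, 40],
    [0, 0, 0, 0, 0, 0.02, 40],
    [0, 0, 0, 0, 0, 0.03, 40],
    [0, 0, 0, 0, 0, 0.03, 40],
    [0, 0, 0, 0, 0, 0.005, 40]
  ]
}}

```text
time: 19.65
tool_pos: [0.638, -0.111, 0.1335]
tool_rot: [[-0.168, -0.003, 0.986], [-0.986, -0.001, -0.168], [0.001, -1.0, -0.003]]
ft_force: [1.2, 0.0, -1.2]
opening: 0.659
```

Call:
{"method": "carry_out", "body": {
  "motion": [
    [0, 0, 0.03, -0.01, 0.017, 0, 40],
    [0, 0, 0.04, -0.019, 0.033, 0, 40],
    [0, 0, 0.04, -0.021, 0.036, 0, 40],
    [0, 0, 0.04, -0.021, 0.036, 0, 40],
    [0, 0, 0.04, -0.021, 0.036, 0, 40]
  ]
}}

```text
time: 20.15
tool_pos: [0.545, 0.0413, 0.1345]
tool_rot: [[0.013, 0.005, 1.0], [-1.0, -0.008, 0.013], [0.008, -1.0, 0.005]]
ft_force: [0.6, -0.2, -2.6]
opening: 0.661
```

Call:
{"method": "carry_out", "body": {
  "motion": [
    [0, 0, 0.03, -0.022, 0.038, 0, 40],
    [0, 0, 0.03, -0.022, 0.038, 0, 40],
    [0, 0, 0, -0.02, 0.035, 0, 40],
    [0, 0, 0, -0.015, 0.025, 0, 40],
    [0, 0, 0, 0, 0, 0, 40]
  ]
}}

```text
time: 20.65
tool_pos: [0.456, 0.1888, 0.133]
tool_rot: [[0.088, -0.001, 0.996], [-0.996, -0.004, 0.088], [0.004, -1.0, -0.001]]
ft_force: [0.2, 0.3, -1.8]
opening: 0.659
```

```bash
python3 w.py w17; python3 -c "
from h import *; print(monitor.observe()['tool_rot'])"
```

```text
[0.456  0.1888 0.133 ] jawyaw -84.98 f [ 0.2  0.3 -1.8] op 0.659 t 20.65 q [-0.46  0.51  0.03  1.98 -0.02  0.65 -1.9 ]
[0.5349 0.1973 0.276 ]
[[ 8.48398819e-02  2.73364264e-05  9.96394597e-01]
 [-9.96380499e-01 -5.31731229e-03  8.48388273e-02]
 [ 5.30046043e-03 -9.99985863e-01 -4.23882664e-04]]
```

View pics/w17.png

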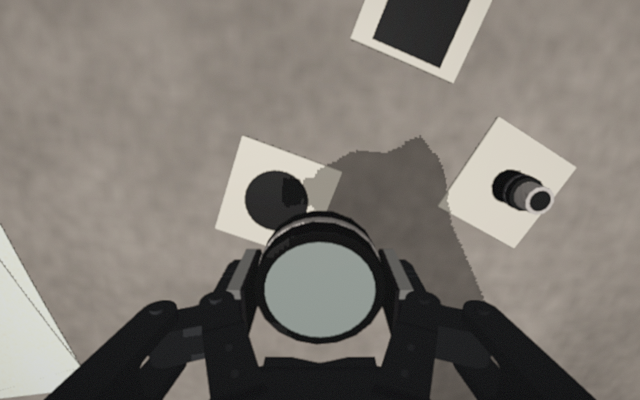

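Call:
{"method": "carry_out", "body": {
  "motion": [
    [0.004, 0, 0, -0.007, 0.02, 0, 40],
    [0, 0, 0, -0.007, 0.019, -0.01, 40],
    [0, 0, 0, 0, 0, -0.02, 40],
    [0, 0, 0, 0, 0, -0.02, 40],
    [0, 0, 0, 0, 0, 0, 40]
  ]
}}

```text
time: 21.2
tool_pos: [0.4472, 0.2209, 0.0818]
tool_rot: [[0.075, 0.005, 0.997], [-0.997, -0.004, 0.075], [0.005, -1.0, 0.005]]
ft_force: [-0.7, -0.4, -1.2]
opening: 0.66
```

Call:
{"method": "carry_out", "body": {
  "motion": [
    [0.004, 0.005, 0, -0.005, 0.007, 0, 40],
    [0, 0, 0, 0, 0, -0.015, 40],
    [0, 0, 0, 0, 0, -0.015, 40],
    [0, 0, 0, 0, 0, -0.01, 40],
    [0, 0, 0, 0, 0, 0, 40]
  ]
}}

```text
time: 21.7
tool_pos: [0.4462, 0.227, 0.0442]
tool_rot: [[0.068, 0.006, 0.998], [-0.998, 0.002, 0.068], [-0.002, -1.0, 0.006]]
ft_force: [0.0, -0.2, -0.4]
opening: 0.657
```

```bash
python3 w.py w18
```

```text
[0.4462 0.227  0.0442] jawyaw -86.08 f [ 0.  -0.2 -0.4] op 0.657 t 21.7 q [-0.53  0.67  0.02  2.04 -0.03  0.43 -1.98]
[0.5241 0.2331 0.1878]
```

View pics/w18.png

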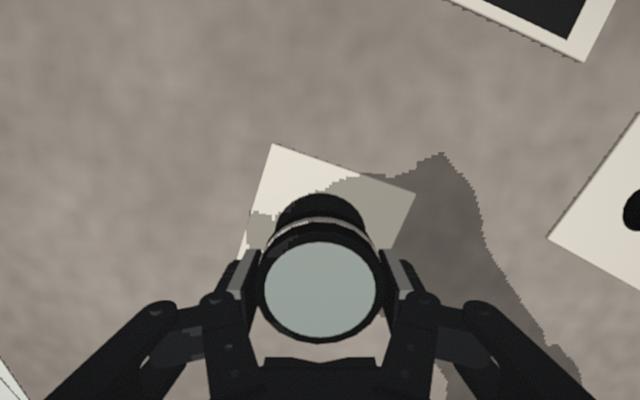

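Call:
{"method": "carry_out", "body": {
  "motion": [
    [-0.002, 0.006, 0, -0.004, 0.001, -0.008, 40],
    [0, 0, 0, 0, 0, -0.01, 40],
    [0, 0, 0, 0, 0, -0.008, 40],
    [0, 0, 0, 0, 0, 0, 40],
    [0, 0, 0, 0, 0, 0, 40]
  ]
}}

```text
time: 22.25
tool_pos: [0.4435, 0.229, 0.0183]
tool_rot: [[0.068, 0.004, 0.998], [-0.998, 0.002, 0.068], [-0.002, -1.0, 0.004]]
ft_force: [0.1, 0.1, -0.4]
opening: 0.663
```

Call:
{"method": "carry_out", "body": {
  "motion": [
    [-0.002, 0.004, 0, -0.001, -0.001, -0.004, 40],
    [0, 0, 0, 0, 0, -0.004, 40],
    [0, 0, 0, 0, 0, -0.002, 40],
    [0, 0, 0, 0, 0, 0, 40]
  ]
}}

```text
time: 22.65
tool_pos: [0.4428, 0.2279, 0.0077]
tool_rot: [[0.068, 0.0, 0.998], [-0.998, 0.001, 0.068], [-0.0, -1.0, 0.0]]
ft_force: [-1.4, -0.7, -1.0]
opening: 0.665
```

Call:
{"method": "carry_out", "body": {
  "motion": [
    [0, 0, 0, 0, 0, -0.0015, 40],
    [0, 0, 0, 0, 0, 0, 40]
  ]
}}

```text
time: 22.85
tool_pos: [0.4429, 0.228, 0.0062]
tool_rot: [[0.068, 0.001, 0.998], [-0.998, 0.001, 0.068], [-0.001, -1.0, 0.001]]
ft_force: [-0.3, 0.2, -0.7]
opening: 0.663
```

Call:
{"method": "carry_out", "body": {
  "motion": [
    [0, 0, 0, 0, 0, -0.0015, 40]
  ]
}}

```text
time: 22.95
tool_pos: [0.4431, 0.2281, 0.0052]
tool_rot: [[0.068, 0.001, 0.998], [-0.998, 0.001, 0.068], [-0.001, -1.0, 0.001]]
ft_force: [-2.5, -0.4, 19.9]
opening: 0.655
```

Contact. Release and rise.

Call:
{"method": "carry_out", "body": {
  "motion": [
    [0, 0, 0, 0, 0, 0, 40],
    [0, 0, 0, 0, 0, 0, 75],
    [0, 0, 0, 0, 0, 0, 95],
    [0, 0, 0, 0, 0, 0, 100]
  ]
}}

```text
time: 23.35
tool_pos: [0.4438, 0.2285, 0.0057]
tool_rot: [[0.068, 0.003, 0.998], [-0.998, 0.002, 0.068], [-0.002, -1.0, 0.003]]
ft_force: [0.2, 0.2, -0.0]
opening: 0.999
```

Call:
{"method": "carry_out", "body": {
  "motion": [
    [0, 0, 0, 0, 0, 0.02, 100],
    [0, 0, 0, 0, 0, 0.03, 100],
    [0, 0, 0, 0, 0, 0.04, 100],
    [0, 0, 0, 0, 0, 0.03, 100],
    [0, 0, 0, 0, 0, 0, 100]
  ]
}}

```text
time: 23.85
tool_pos: [0.4425, 0.2278, 0.1287]
tool_rot: [[0.068, -0.0, 0.998], [-0.998, 0.0, 0.068], [-0.0, -1.0, -0.0]]
ft_force: [0.0, 0.7, 0.7]
opening: 1.0
```

```bash
python3 w.py w19;python3 -c "
from h import *
cv2.imwrite('pics/s19.png',cv2.resize(vision.get_image('side')[140:290,220:400],None,fx=4,fy=4,interpolation=2))"
```

```text
[0.4425 0.2278 0.1287] jawyaw -86.11 f [0.  0.7 0.7] op 1.0 t 23.85 q [-0.54  0.52  0.04  1.98 -0.03  0.64 -1.99]
[0.5214 0.2341 0.2716]
```

View pics/w19.png

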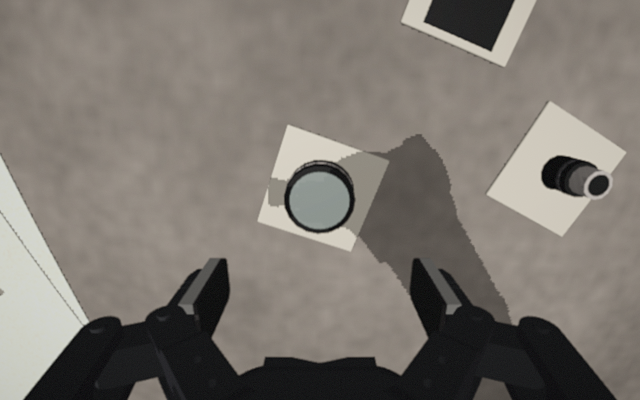

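View pics/s19.png

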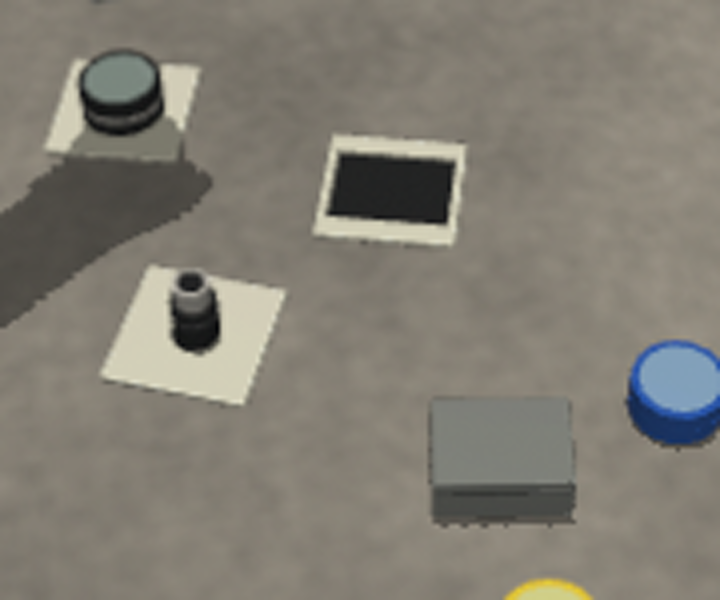

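The lens cell is flat on its plate at wrist (320,200). Now the slide box.

Call:
{"method": "carry_out", "body": {
  "motion": [
    [0, 0, 0, 0.013, -0.022, 0.01, 100],
    [0, 0, -0.05, 0.023, -0.039, 0.01, 100],
    [0, 0, -0.05, 0.024, -0.042, 0.01, 100],
    [0, 0, -0.05, 0.024, -0.042, 0, 100],
    [0, 0, -0.05, 0.024, -0.042, 0, 100]
  ]
}}

```text
time: 24.45
tool_pos: [0.542, 0.0429, 0.1485]
tool_rot: [[-0.117, -0.025, 0.993], [-0.993, 0.002, -0.117], [0.001, -1.0, -0.025]]
ft_force: [0.6, -0.5, 0.4]
opening: 1.005
```

Call:
{"method": "carry_out", "body": {
  "motion": [
    [0, 0, -0.02, 0.024, -0.042, 0, 100],
    [0, 0, 0, 0.024, -0.042, 0, 100],
    [0, 0, 0, 0.02, -0.034, 0, 100],
    [0, 0, 0, 0.012, -0.02, 0, 100],
    [0, 0, 0, 0, 0, 0, 100]
  ]
}}

```text
time: 24.95
tool_pos: [0.6206, -0.1118, 0.1368]
tool_rot: [[-0.151, -0.041, 0.988], [-0.989, -0.003, -0.151], [0.009, -0.999, -0.041]]
ft_force: [-0.0, -0.1, 0.2]
opening: 1.0
```

Call:
{"method": "carry_out", "body": {
  "motion": [
    [0, 0, 0, 0, 0, 0, 100]
  ]
}}

```text
time: 25.05
tool_pos: [0.6193, -0.1116, 0.1345]
tool_rot: [[-0.152, -0.046, 0.987], [-0.988, -0.001, -0.152], [0.008, -0.999, -0.045]]
ft_force: [-0.1, 1.4, -0.1]
opening: 0.999
```

```bash
python3 w.py w20; python3 -c "
from m import *; crop('w20',220,100,200,4,'c20')"
```

```text
[ 0.6193 -0.1116  0.1345] jawyaw -98.73 f [-0.1  1.4 -0.1] op 0.999 t 25.05 q [ 0.09  0.7   0.09  1.56 -0.06  0.93 -1.53]
[ 0.7039 -0.1225  0.2738]
```

View pics/c20.png

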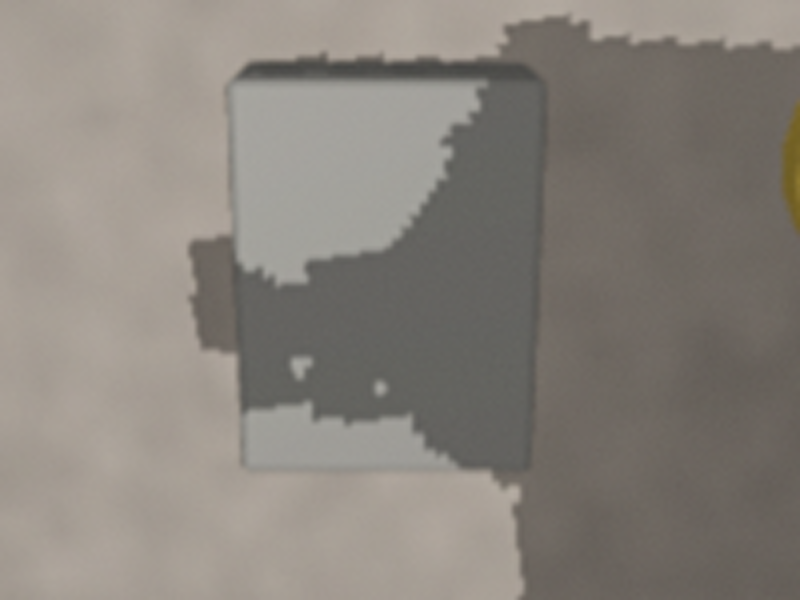

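```bash
python3 -c "
from m import *
w=pts('w20',220,100,4,[(231,80),(547,80),(529,468),(242,468)],.034); print(w.mean(0),rect(w))"
```

```text
[ 0.63851319 -0.11194503  0.034     ] (array([ 638.6, -111.8]), array([59.3, 78.7]), 80.8)
```

Call:
{"method": "carry_out", "body": {
  "motion": [
    [-0.001, -0.046, 0, 0.019, 0, -0.01, 100],
    [0, 0, 0, 0, 0, 0, 100],
    [0, 0, 0, 0, 0, -0.015, 100],
    [0, 0, 0, 0, 0, -0.02, 100],
    [0, 0, 0, 0, 0, 0, 100]
  ]
}}

```text
time: 25.6
tool_pos: [0.6343, -0.1016, 0.0874]
tool_rot: [[-0.14, -0.008, 0.99], [-0.99, 0.004, -0.14], [-0.002, -1.0, -0.008]]
ft_force: [-1.4, -0.0, 0.2]
opening: 0.995
```

Call:
{"method": "carry_out", "body": {
  "motion": [
    [-0.004, -0.008, -0.02, 0.0043, -0.0105, 0, 100],
    [0, 0, 0, 0, 0, 0, 100],
    [0, 0, 0, 0, 0, 0, 100]
  ]
}}

```text
time: 25.9
tool_pos: [0.6393, -0.1108, 0.0899]
tool_rot: [[-0.159, 0.002, 0.987], [-0.987, -0.0, -0.159], [-0.0, -1.0, 0.002]]
ft_force: [0.1, -0.2, 0.4]
opening: 0.997
```

```bash
python3 w.py w21
```

```text
[ 0.6393 -0.1108  0.0899] jawyaw -99.14 f [ 0.1 -0.2  0.4] op 0.997 t 25.9 q [ 0.09  0.76  0.08  1.58 -0.07  0.8  -1.53]
[ 0.717  -0.1224  0.233 ]
```

View pics/w21.png

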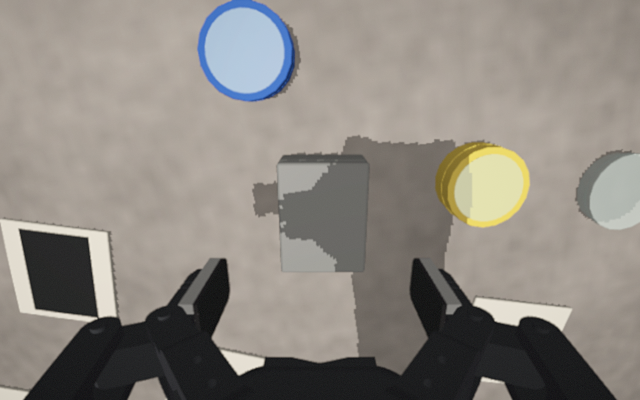

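Call:
{"method": "carry_out", "body": {
  "motion": [
    [0, 0.002, 0, -0.001, -0.001, -0.015, 100],
    [0, 0, 0, 0, 0, -0.02, 100],
    [0, 0, 0, 0, 0, -0.015, 100],
    [0, 0, 0, 0, 0, 0, 100],
    [0, 0, 0, 0, 0, 0, 100]
  ]
}}

```text
time: 26.45
tool_pos: [0.6385, -0.1131, 0.0378]
tool_rot: [[-0.16, 0.002, 0.987], [-0.987, -0.001, -0.16], [0.001, -1.0, 0.002]]
ft_force: [0.0, 0.4, 0.1]
opening: 1.002
```

```bash
python3 w.py w22
```

```text
[ 0.6385 -0.1131  0.0378] jawyaw -99.2 f [0.  0.4 0.1] op 1.002 t 26.45 q [ 0.1   0.83  0.07  1.61 -0.08  0.7  -1.52]
[ 0.7162 -0.1245  0.181 ]
```

View pics/w22.png

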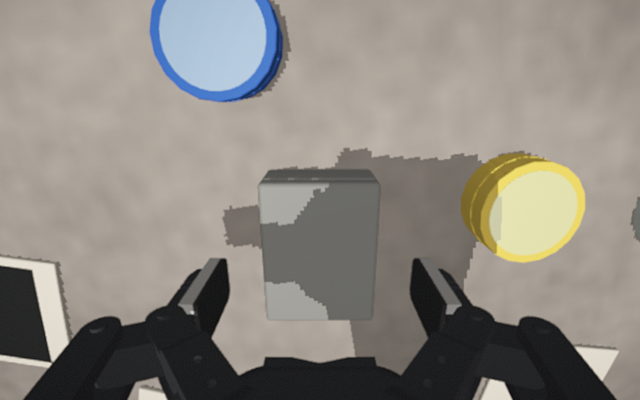

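Call:
{"method": "carry_out", "body": {
  "motion": [
    [0, 0.002, 0, 0, 0.001, -0.01, 100],
    [0, 0, 0, 0, 0, -0.01, 100],
    [0, 0, 0, 0, 0, -0.009, 100],
    [0, 0, 0, 0, 0, 0, 100],
    [0, 0, 0, 0, 0, 0, 100]
  ]
}}

```text
time: 27.0
tool_pos: [0.6392, -0.1119, 0.0074]
tool_rot: [[-0.16, 0.002, 0.987], [-0.987, -0.001, -0.16], [0.001, -1.0, 0.002]]
ft_force: [-1.7, -0.2, 0.9]
opening: 0.999
```

Call:
{"method": "carry_out", "body": {
  "motion": [
    [0, 0.002, 0, 0, 0, -0.001, 85],
    [0, 0, 0, 0, 0, 0, 75],
    [0, 0, 0, 0, 0, 0, 65],
    [0, 0, 0, 0, 0, 0, 55],
    [0, 0, 0, 0, 0, 0, 45]
  ],
  "grip_force": 60
}}

```text
time: 27.5
tool_pos: [0.6398, -0.1121, 0.0074]
tool_rot: [[-0.16, 0.001, 0.987], [-0.987, -0.002, -0.16], [0.002, -1.0, 0.002]]
ft_force: [-0.3, -0.4, -1.9]
opening: 0.687
```

Call:
{"method": "carry_out", "body": {
  "motion": [
    [0, 0, 0, 0, 0, 0.01, 45],
    [0, 0, 0, 0, 0, 0.02, 45],
    [0, 0, 0, 0, 0, 0.025, 45],
    [0, 0, 0, 0, 0, 0.025, 45],
    [0, 0, 0, 0, 0, 0, 45]
  ]
}}

```text
time: 28.0
tool_pos: [0.638, -0.1117, 0.0903]
tool_rot: [[-0.16, -0.002, 0.987], [-0.987, -0.001, -0.16], [0.001, -1.0, -0.002]]
ft_force: [0.7, -0.2, -1.2]
opening: 0.688
```

```bash
python3 w.py w23
```

```text
[ 0.638  -0.1117  0.0903] jawyaw -99.19 f [ 0.7 -0.2 -1.2] op 0.688 t 28.0 q [ 0.09  0.76  0.08  1.58 -0.07  0.81 -1.53]
[ 0.7163 -0.1233  0.2331]
```

View pics/w23.png

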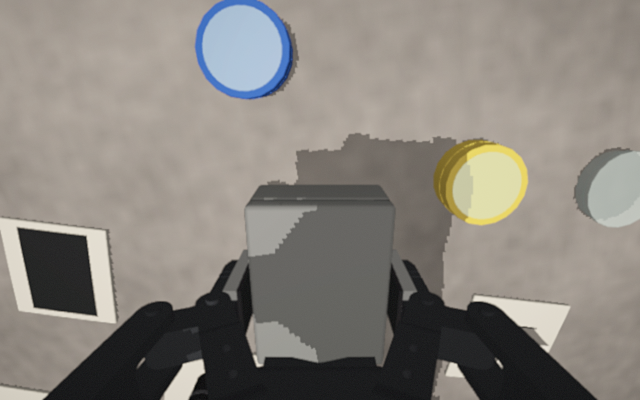

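Call:
{"method": "carry_out", "body": {
  "motion": [
    [0, 0, -0.02, -0.002, 0.02, 0, 45],
    [0, 0, -0.03, -0.004, 0.036, 0, 45],
    [0, 0, -0.03, -0.004, 0.04, 0, 45],
    [0, 0, -0.03, -0.004, 0.04, 0, 45],
    [0, 0, -0.01, -0.004, 0.04, 0, 45]
  ]
}}

```text
time: 28.55
tool_pos: [0.6132, 0.0567, 0.0831]
tool_rot: [[-0.299, -0.016, 0.954], [-0.954, -0.008, -0.3], [0.013, -1.0, -0.013]]
ft_force: [1.3, 0.4, -1.5]
opening: 0.69
```

Call:
{"method": "carry_out", "body": {
  "motion": [
    [0, 0, 0, -0.004, 0.034, 0, 45],
    [0, 0, 0, -0.002, 0.02, 0, 45],
    [0, 0, 0, 0, 0, 0, 45],
    [0, 0, 0, 0, 0, 0, 45]
  ]
}}

```text
time: 28.95
tool_pos: [0.6008, 0.123, 0.0773]
tool_rot: [[-0.286, -0.028, 0.958], [-0.958, -0.004, -0.286], [0.012, -1.0, -0.025]]
ft_force: [0.3, -1.0, -2.3]
opening: 0.69
```

```bash
python3 w.py w24;python3 -c "
from h import *; print(monitor.observe()['tool_rot'])"
```

```text
[0.6008 0.123  0.0773] jawyaw -106.62 f [ 0.3 -1.  -2.3] op 0.69 t 28.95 q [-0.32  0.75  0.14  1.67 -0.14  0.76 -1.97]
[0.6804 0.1019 0.2183]
[[-0.28645818 -0.02832214  0.95767404]
 [-0.95802179 -0.00369744 -0.28667155]
 [ 0.0116601  -0.99959201 -0.02607407]]
```

View pics/w24.png

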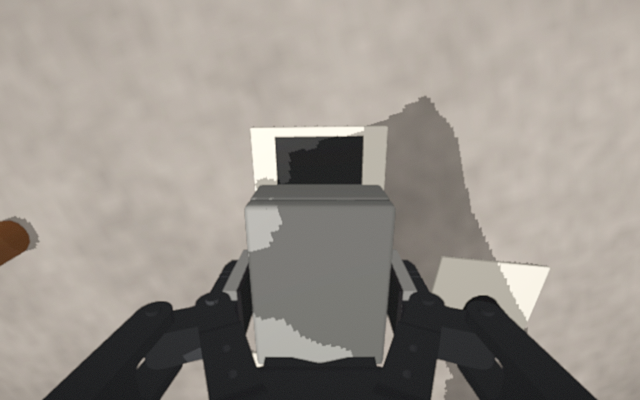

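Call:
{"method": "carry_out", "body": {
  "motion": [
    [0.004, -0.028, 0.008, 0.013, -0.003, 0, 45],
    [0, 0, 0, 0, 0, 0, 45],
    [0, 0, 0, 0, 0, 0, 45],
    [0, 0, 0, 0, 0, -0.01, 45],
    [0, 0, 0, 0, 0, 0, 45]
  ]
}}

```text
time: 29.5
tool_pos: [0.6159, 0.1108, 0.0661]
tool_rot: [[-0.289, 0.002, 0.957], [-0.957, -0.005, -0.289], [0.004, -1.0, 0.004]]
ft_force: [-0.4, 0.5, -1.0]
opening: 0.693
```

Call:
{"method": "carry_out", "body": {
  "motion": [
    [0.004, 0.003, 0.01, -0.002, 0.0085, 0, 45],
    [0, 0, 0, 0, 0, 0, 45],
    [0, 0, 0, 0, 0, -0.01, 45],
    [0, 0, 0, 0, 0, -0.01, 45],
    [0, 0, 0, 0, 0, 0, 45]
  ]
}}

```text
time: 30.0
tool_pos: [0.6133, 0.1207, 0.0441]
tool_rot: [[-0.278, -0.002, 0.961], [-0.961, 0.0, -0.278], [0.0, -1.0, -0.002]]
ft_force: [0.1, -0.3, -2.0]
opening: 0.692
```

```bash
python3 w.py w25
```

```text
[0.6133 0.1207 0.0441] jawyaw -106.12 f [ 0.1 -0.3 -2. ] op 0.692 t 30.0 q [-0.31  0.8   0.13  1.67 -0.15  0.68 -1.95]
[0.6895 0.0997 0.187 ]
```

View pics/w25.png

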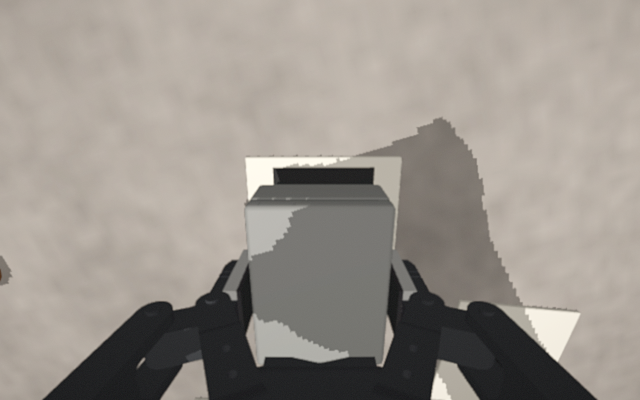

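Call:
{"method": "carry_out", "body": {
  "motion": [
    [0, -0.002, 0, 0.0005, -0.0007, -0.01, 45],
    [0, 0, 0, 0, 0, -0.01, 45],
    [0, 0, 0, 0, 0, -0.005, 45],
    [0, 0, 0, 0, 0, 0, 45]
  ]
}}

```text
time: 30.45
tool_pos: [0.6143, 0.1198, 0.0173]
tool_rot: [[-0.278, 0.001, 0.961], [-0.961, 0.0, -0.278], [-0.001, -1.0, 0.001]]
ft_force: [-0.0, -0.2, -2.2]
opening: 0.685
```

Call:
{"method": "carry_out", "body": {
  "motion": [
    [0, 0, 0, 0, 0, -0.003, 45],
    [0, 0, 0, 0, 0, 0, 45]
  ]
}}

```text
time: 30.65
tool_pos: [0.6144, 0.1197, 0.0138]
tool_rot: [[-0.278, 0.001, 0.961], [-0.961, 0.0, -0.278], [-0.0, -1.0, 0.001]]
ft_force: [0.3, 0.9, -1.1]
opening: 0.688
```

Call:
{"method": "carry_out", "body": {
  "motion": [
    [0, 0, 0, 0, 0, -0.0015, 45],
    [0, 0, 0, 0, 0, 0, 45]
  ]
}}

```text
time: 30.85
tool_pos: [0.6148, 0.1197, 0.0127]
tool_rot: [[-0.278, 0.002, 0.961], [-0.961, 0.0, -0.278], [-0.001, -1.0, 0.002]]
ft_force: [-0.6, 0.1, -1.3]
opening: 0.691
```

Call:
{"method": "carry_out", "body": {
  "motion": [
    [0, 0, 0, 0, 0, -0.0015, 45]
  ]
}}

```text
time: 30.95
tool_pos: [0.6152, 0.1198, 0.0116]
tool_rot: [[-0.278, 0.003, 0.961], [-0.961, 0.0, -0.278], [-0.001, -1.0, 0.003]]
ft_force: [-0.3, -0.2, -2.7]
opening: 0.692
```

Call:
{"method": "carry_out", "body": {
  "motion": [
    [0, 0.003, 0, -0.001, 0, -0.0015, 45]
  ]
}}

```text
time: 31.05
tool_pos: [0.6151, 0.1198, 0.0111]
tool_rot: [[-0.278, 0.002, 0.961], [-0.961, 0.001, -0.278], [-0.001, -1.0, 0.002]]
ft_force: [-0.8, 0.0, 8.8]
opening: 0.692
```

Contact at the expected height. Release and rise.

Call:
{"method": "carry_out", "body": {
  "motion": [
    [0, 0, 0, 0, 0, 0, 45],
    [0, 0, 0, 0, 0, 0, 80],
    [0, 0, 0, 0, 0, 0, 100],
    [0, 0, 0, 0, 0, 0, 100]
  ]
}}

```text
time: 31.45
tool_pos: [0.6159, 0.12, 0.012]
tool_rot: [[-0.278, 0.004, 0.961], [-0.961, 0.001, -0.278], [-0.002, -1.0, 0.004]]
ft_force: [0.3, 0.3, -0.4]
opening: 0.997
```

Call:
{"method": "carry_out", "body": {
  "motion": [
    [0, 0, 0, 0, 0, 0.02, 100],
    [0, 0, 0, 0, 0, 0.03, 100],
    [0, 0, 0, 0, 0, 0.04, 100],
    [0, 0, 0, 0, 0, 0.04, 100],
    [0, 0, 0, 0, 0, 0.04, 100]
  ]
}}

```text
time: 31.95
tool_pos: [0.6095, 0.1192, 0.1797]
tool_rot: [[-0.278, -0.013, 0.96], [-0.961, -0.002, -0.278], [0.006, -1.0, -0.012]]
ft_force: [0.8, 0.1, -0.7]
opening: 1.0
```

Call:
{"method": "carry_out", "body": {
  "motion": [
    [0, 0, 0, -0.03, -0.02, 0.03, 100],
    [0, 0, 0, -0.03, -0.02, 0.03, 100],
    [0, 0, 0, -0.03, -0.02, 0.03, 100],
    [0, 0, 0, -0.03, -0.02, 0, 100],
    [0, 0, 0, 0, 0, 0, 100]
  ]
}}

```text
time: 32.45
tool_pos: [0.4884, 0.0377, 0.2798]
tool_rot: [[-0.277, 0.003, 0.961], [-0.961, 0.001, -0.277], [-0.002, -1.0, 0.003]]
ft_force: [0.4, 0.1, -0.3]
opening: 0.999
```

```bash
python3 w.py w26; python3 -c "
from h import *
for n in ['side','top']: cv2.imwrite(f'pics/{n}26.png',vision.get_image(n))"
```

```text
[0.4884 0.0377 0.2798] jawyaw -106.07 f [ 0.4  0.1 -0.3] op 0.999 t 32.45 q [-0.27  0.32  0.2   1.81 -0.07  1.02 -1.89]
[0.5639 0.0165 0.423 ]
```

View pics/w26.png

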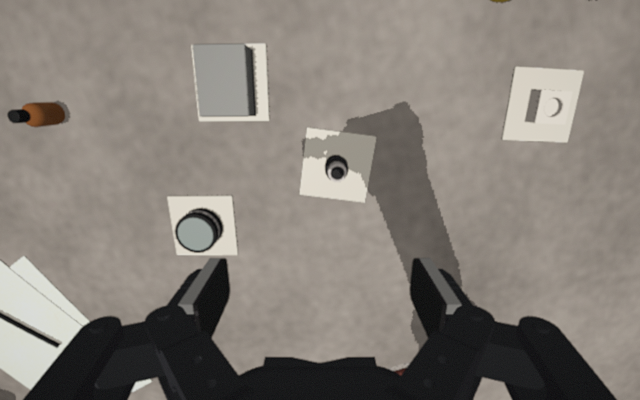

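View pics/side26.png

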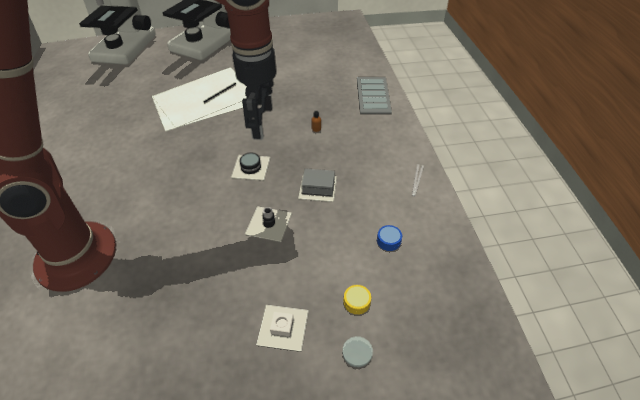

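All four pieces stand on their plates in the side view: lens cell (250,163), slide box (318,183), eyepiece (268,217), block (283,322). The dish and dropper have not moved. I'll do one overlay check.

```bash
python3 - <<'E'
from m import *
s,p=pickle.load(open('pics/w26.pkl','rb')); a=np.linspace(0,2*np.pi,60); f=3
def circ(c,r,z): return np.c_[c[0]+r*np.cos(a),c[1]+r*np.sin(a),0*a+z]
def rc(c,w,h,d,z):
    y=np.radians(d);R=np.array([[np.cos(y),-np.sin(y)],[np.sin(y),np.cos(y)]])
    return np.c_[np.array([[w,h],[w,-h],[-w,-h],[-w,h]])/2@R.T+c,[z]*4]
M=[circ((.4422,.2275),.029,.030),circ((.474,.0197),.0115,.050),rc((.6133,.1198),.08,.06,-16.1,.038),rc((.478,-.2595),.04,.04,-17.3,.026)]
for n,W,p in [('w',cv2.imread('pics/w26.png'),p),('s',cv2.imread('pics/side26.png'),vision.camera_params('side'))]:
    V=cv2.resize(W,None,fx=f,fy=f,interpolation=2)
    for m in M: cv2.polylines(V,[((proj(m,p)+.5)*f).astype(int)],True,(0,0,255),1)
    tiles=[]
    for m in M:
        c=(proj(m,p).mean(0)*f).astype(int); x=max(c[0]-150,0);y=max(c[1]-120,0); tiles.append(V[y:y+240,x:x+300])
    cv2.imwrite(f'pics/ov{n}.png',np.vstack([np.hstack(tiles[:2]),np.hstack(tiles[2:])]))
E
```

```text
(no output)
```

View pics/ovw.png

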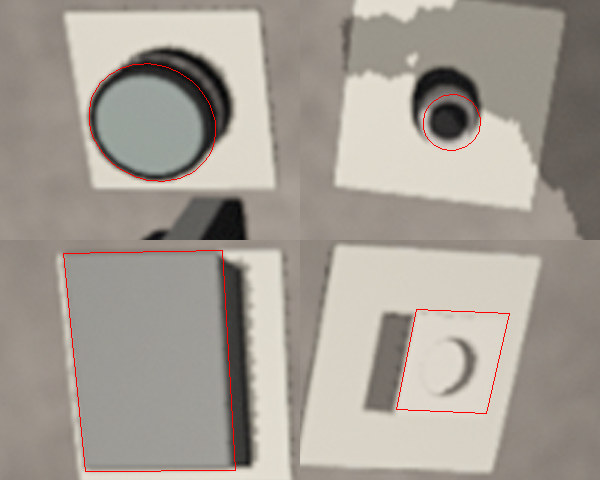

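View pics/ovs.png

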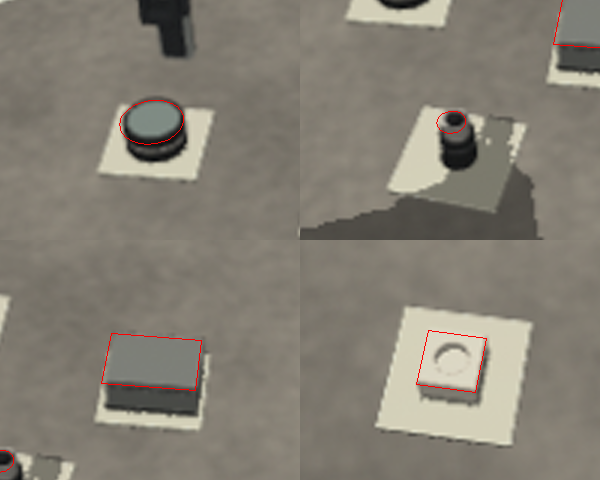

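All outlines agree to within about 2 mm. Handing in.

```bash
python3 -c "
from station import bot,monitor
print(abs(monitor.observe()['dq']).max()); print(bot.close_job())"
```

```text
0.031087874876570144
the job is handed in; nothing more can be done
None
```

I took the pile apart and set all four pieces on their plates: eyepiece, porcelain block, lens cell and slide box. I handed the job in at about 32.5 s, and the hand-in reports no verdict.

- **Position:** In the last wrist and side views, outlines drawn at the plate centres match the pieces to about 2–3 mm. All four look upright, and the block and slide box look square with their footprints.
- **Other objects:** The dish, the dropper bottle and the blue and yellow discs are at the same pixels in the side view as at the start. The arm is clear of everything with the gripper open.
- **Camera disagreement:** The side and top cameras differed by about 4 mm on plate positions. I placed to values between the two, close to the wrist camera's.
- **Hard press:** When I set the eyepiece down, the wrist force read about 40 N for one step. I pressed it, held in the fingers, onto its plate. The other three set-downs stayed at or below about 20 N. The 40 N limit covers the arm or gripper body rather than a held piece, so I don't expect this to count against the run.

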